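# Clear the latch seat and hover the latch plate over its threaded holes

## Task

Using the scraper block and not the gripper itself, wipe the four plaster chips off the raised steel latch seat on the teak rack, then stand the scraper block upright back on the counter and let go of it. Then pick up the latch plate and finish while holding it still and level about 15 mm above the seat, touching nothing below, turned so that its pair of holes is over the seat's pair and its single hole over the single one, each threaded hole showing whole within the larger plate hole above it, ready for the screws. Leave everything else (sherd, plaster cone, spatula, bottle base, beaker, brass weight) where it is.

Things in the scene. Friction and masses are not known exactly. Their poses are not given: they have to be found in the camera images.
- rack: Fixed teak rack 260 (x) x 240 (y) mm, slat tops 40 mm above the counter; origin on the counter under its centre, z up, turned up to 0.3 rad. On it stands the latch seat, a steel block 100 (x) x 150 (y) x 40 mm, centred 25 mm to -x of the rack's centre, its top 80 mm above the counter. A wire guard 98 mm high runs along the +x edge; sherd and cone stand between seat and guard.
- seat (a point): Centre of the seat's flat top face; axes as the rack's (x along the seat's 100 mm side, y along its 150 mm side, z up).
- seat_hole0 (a point): Mouth of a threaded hole, 8 mm wide, 15 mm deep, in the seat's top face: 30 mm to +x, 55 mm to +y of the seat's centre (one of the pair).
- seat_hole1 (a point): Mouth of a like threaded hole: 30 mm to -x, 55 mm to +y of the seat's centre (other one of the pair).
- seat_hole2 (a point): Mouth of a like threaded hole: on the centre line, 55 mm to -y of the seat's centre (the single one).
- latch_plate: Loose aluminium plate 90 (x) x 140 (y) x 5 mm flat on the counter beside the rack, 0.28 kg, with three 16 mm holes; origin under its centre (near its centre of mass), z up; turned up to 0.5 rad. On its middle a toggle latch: steel housing 26 (x) x 56 (y) mm, up to 50 mm above the underside, to be gripped across the 26 mm; folded lever on top to 56 mm; thin wire bail to +y.
- plate_hole0 (a point): Centre of a plate hole at the underside: 30 mm to +x, 55 mm to +y of the plate's centre (one of the pair); belongs over seat_hole0.
- plate_hole1 (a point): Centre of a plate hole at the underside: 30 mm to -x, 55 mm to +y (other one of the pair); belongs over seat_hole1.
- plate_hole2 (a point): Centre of a plate hole at the underside: x = 0, 55 mm to -y (the single one); belongs over seat_hole2.
- scraper: Loose scraper block upright on the counter on the other side of the rack, 120 (x) x 36 (y) x 70 mm, 0.16 kg: wood 36 mm thick from 16 mm up, on a rubber strip 26 mm thick; origin under its centre, z up; turned up to 0.5 rad. Grip it across the 36 mm. Wider than the seat's 100 mm side: one stroke along the seat's y clears it.
- chip0: Loose irregular plaster chip about 30 x 22 x 12 mm, about 12 g, lying on the seat's top at the start; origin at the centre of its underside.
- chip1: Loose irregular plaster chip about 30 x 22 x 12 mm, about 12 g, lying on the seat's top at the start; origin at the centre of its underside.
- chip2: Loose irregular plaster chip about 30 x 22 x 12 mm, about 12 g, lying on the seat's top at the start; origin at the centre of its underside.
- chip3: Loose irregular plaster chip about 30 x 22 x 12 mm, about 12 g, lying on the seat's top at the start; origin at the centre of its underside.
- sherd: Bystander: loose curved black-figure sherd, 52 x 67 mm, 15 mm high, on the rack's slats behind the seat; origin under its centre.
- cone: Bystander: loose cream plaster support cone, 42 mm wide at the foot, 52 mm high, on the slats behind the seat; origin under its centre.
- spatula: Bystander: loose stainless spatula 190 mm long, lying on the counter; origin near its middle.
- bottle_base: Bystander: loose squat base of a brown glass bottle, 68 mm wide, 34 mm high; origin under its centre.
- beaker: Bystander: loose white beaker, 70 mm wide, 80 mm high; origin under its centre.
- weight: Bystander: loose brass weight, 44 mm wide, 30 mm high; origin under its centre.
There are look-alikes about, which are no part of the job. Leave any purple look-alike of the latch_plate alone.

How it is judged:
By the outcome, as a careful person would: the job done as asked, in the order asked, and still so for the second after the job is handed in, while the arm keeps its last pose, push and grip.
It also fails if it takes over 66 s, if anything falls off the work surface, if the arm or the gripper's body presses on something with over 40 N, if the wrist force passes 120 N, or if a joint passes its speed limit or range.

## Robot

A 6-joint arm with a two-finger parallel gripper is mounted at the origin on the work surface. World frame = base frame: x ahead of the robot, y to its left, z up, the work surface at z = 0. Lengths are in mm, angles in rad, forces in N, time in s.
With the tool pointing down it reaches from about 225 to 875 mm from the base axis. Payload 3.4 kg.
Tool frame: the origin (TCP) lies at the very end of the fingers, on their centre line; the grasp point (between the pads) lies 19 mm behind it; z points along the fingers, y is the direction in which the jaws open and shut (so a half turn about z gives the same grasp; the last joint's range is limited). The gripper opens to 85 mm and grips with 20 to 120 N. Pads are 22 mm wide; open, the fingers measure 114 mm over their backs; the gripper's body (76 mm by 85 mm) begins 54 mm behind the grasp point. The pads swing forward as they close: fully open they stand 13 mm farther back than shut.
Start: joints at [-1.301, 0.276, 1.505, -0, 1.361, -0.121], TCP at [219.036, -531.685, 202.428] pointing down, gripper open.
Joint ranges: [-2.89, 2.89], [-0.75, 2.08], [0.22, 2.7], [-1.18, 4.32], [0.11, 2.71], [-2.7, 2.7]. Speed limits (rad/s): [2.57, 2.57, 3.14, 3.14, 3.14, 3.14].

## Interface

Orientations are given as [roll, pitch, yaw] about the fixed x, y, z axes, in that order (R = Rz(yaw) Ry(pitch) Rx(roll)).
In Python, from plant import readout, viewer, arm gives the robot as it stands. The module is installed in compiled form; this text tells all that it offers.
- The arm moves only by the tool move_arm, never from a script. Its argument "deltas" is a list that holds one entry, the list of rows, each a list of 7 numbers: the closure, from -1 (fully open) to 1 (shut), then the shift along the world's x, y, z in cm, then the turn, a rotation vector about the world's x, y, z in rad. A call has 1 to 12 rows; each row is the pose to reach, as a shift and turn from the pose measured when the call began; what a row does not reach only later rows make up. A row lasts 1/12 s, in which the tool goes at most 41.7 mm and 7.16 degrees, less where a joint would pass 70% of its speed; a pose out of reach is approached as far as the arm can. A call with a gripper value outside its range is refused whole. The fingers move at their own pace and stop on an object; the grip force is fixed at half the most. Time passes only in rows, so rows that repeat a pose let the fingers close. It gives the time, the measured TCP pose, the force and the opening at its end, in the units of the state.
- readout.read_state(): the state, without advancing time (a new reading comes with each control period).
- viewer.camera(name): name is "scene" or "top"; returns (picture, depth): 480x640x3 uint8, red, green, blue; 480x640 float32, mm along the optical axis (not along the pixel's ray), 0 where there is no reading.
- viewer.get_calibration(name): a dict with "intrinsics" (3x3 intrinsics, pixels), "view" (4x4, takes a point from world to camera coordinates). Camera axes: x right, y up, looking along -z (the intrinsics and any distortion apply to the point x, -y, -z); pixel columns grow to the right and rows downward; lengths in mm; the calibration is good to about 2 mm. A picture is of the moment at which its call begins. get_calibration takes no time and is no camera call.
- arm.finish_job(): hands the job in, once; it reports no verdict.
The state is a dict: "time_s": time; "joint_positions": joint angles; "dq": joint speeds; "tau": joint torques, N m; "eef_pos": TCP position; "tcp_rot": TCP orientation; "contact_force": force on the tool from outside, world axes, zero at the start; "wrist_torque": the same for the moment, N m; "finger_gap": opening from 0.0 (shut) to 1.0 (fully open).
Only numpy, scipy, OpenCV 4.12 (cv2) and the standard library are available. Lean on these libraries where they do the work, as an engineer would, in place of code of your own. Each camera call takes 0.05 s, during which the arm holds its last target.

## Working session

There is one attempt and no reset: what is moved stays moved. The work goes in short steps, Python scripts to look and compute and a tool call to move; the robot and the scene stay as the last step left them, time stands still between calls to the robot, and variables do not carry over. Pictures are saved under pics/ and viewed, and the job is handed in when it is done.

Besides the shell and the picture viewer there is one more tool, called after ">>>" as name(argument=value, ...), one argument or row to a line, values as JSON. move_arm: Moves the arm, as the interface text tells. Its arguments: {"type":"object","properties":{"deltas":{"type":"array"}},"required":["deltas"]}

```bash
mkdir -p pics; cat > h.py <<'E'
import numpy as np, cv2
from plant import readout, viewer, arm
def snap(n,f):
    im,d=viewer.camera(n); cv2.imwrite('pics/'+f+'.png',im[:,:,::-1]); np.savez('pics/'+f+'.npz',im=im,d=d); return im,d
def cal(n):
    c=viewer.get_calibration(n); return np.array(c['intrinsics']),np.array(c['view'])
def pix2plane(n,uv,z):
    K,V=cal(n); uv=np.atleast_2d(uv).astype(float)
    r=np.c_[uv,np.ones(len(uv))]@np.linalg.inv(K).T
    r=r*[1,-1,-1]; R=V[:3,:3];t=V[:3,3]
    o=-R.T@t; dw=r@R
    s=(z-o[2])/dw[:,2]
    return o+dw*s[:,None]
def cloud(n,d):
    K,V=cal(n); v,u=np.mgrid[:480,:640]
    p=np.stack([(u-K[0,2])/K[0,0]*d,(v-K[1,2])/K[1,1]*d,d],-1)*[1,-1,-1]
    return (p-V[:3,3])@V[:3,:3]
def proj(n,P):
    K,V=cal(n); p=np.atleast_2d(P)@V[:3,:3].T+V[:3,3]; p=p*[1,-1,-1]
    q=p@K.T; return q[:,:2]/q[:,2:]
E
python3 - <<'E'
from h import *
snap('scene','s0');snap('top','t0')
for n in('scene','top'):
    c=viewer.get_calibration(n);print({k:np.round(v,3).tolist() if not isinstance(v,str) else v for k,v in c.items()})
print(readout.read_state())
E
```

```text
{'intrinsics': [[589.137, 0.0, 325.927], [0.0, 589.137, 242.686], [0.0, 0.0, 1.0]], 'view': [[-0.696, 0.718, -0.01, 352.983], [-0.599, -0.574, 0.558, 207.322], [0.395, 0.394, 0.83, -1616.625], [0.0, 0.0, 0.0, 1.0]]}
{'intrinsics': [[556.711, 0.0, 303.166], [0.0, 556.711, 245.045], [0.0, 0.0, 1.0]], 'view': [[-0.001, -1.0, 0.014, -28.418], [0.995, 0.001, 0.098, -506.744], [-0.098, 0.014, 0.995, -1279.41], [0.0, 0.0, 0.0, 1.0]]}
{'time_s': 0.1, 'joint_positions': array([-1.30100423e+00,  2.76504718e-01,  1.50599621e+00,  1.58549710e-05,
        1.36069831e+00, -1.20972090e-01]), 'dq': array([-0.00135401, -0.00070098, -0.00435447,  0.0009872 , -0.00123146,
       -0.00214641]), 'tau': array([ 5.21462043e-04, -4.17702699e+01, -2.46406031e+01, -1.33490280e-04,
        5.83655928e-03,  1.65815828e-05]), 'eef_pos': array([ 218.89268797, -531.15173804,  201.64577873]), 'tcp_rot': array([-3.13999968e+00, -2.09265716e-04,  3.90760702e-01]), 'contact_force': array([-0.03995292, -0.17285482,  0.16637256]), 'wrist_torque': array([0.02679786, 0.03862312, 0.00030927]), 'finger_gap': 1.0024993162028275}
```

View pics/s0.png

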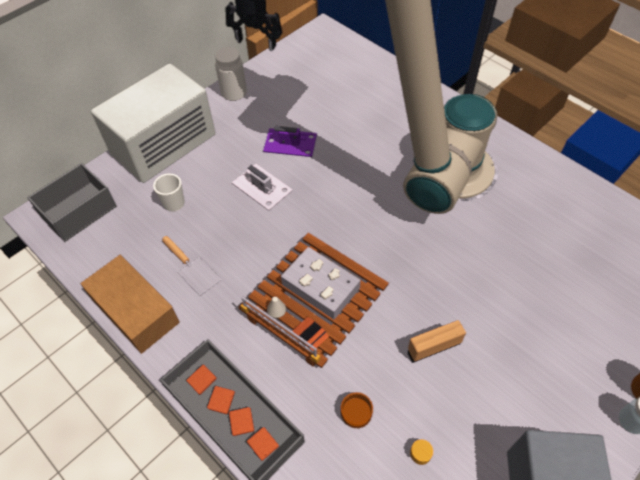

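View pics/t0.png

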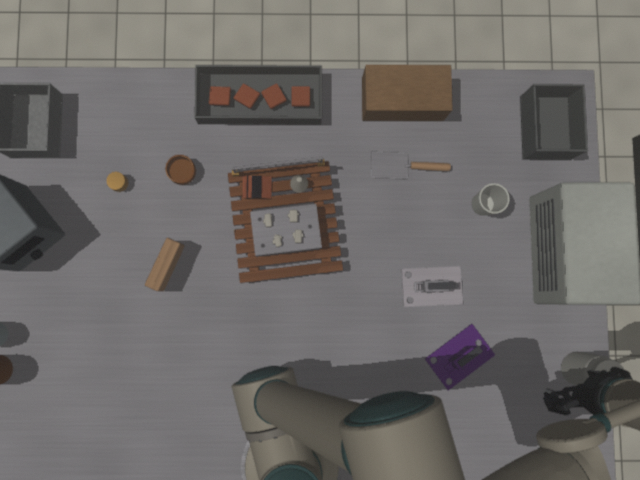

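The scene view shows the seat with four white chips at about (320,280), the scraper at (437,341), the white plate at (262,186) and the purple look-alike at (290,142). In the top view the seat is at (286,228), the scraper at (164,265) and the plate at (433,286).

```bash
python3 - <<'E'
from h import *
for n,f,(a,b,c,d),k in(('top','t0',(215,150,355,290),4),('top','t0',(390,250,480,320),6),('top','t0',(130,225,200,305),6),('scene','s0',(225,225,395,370),4)):
    z=np.load(f'pics/{f}.npz');im=z['im'][b:d,a:c,::-1]
    cv2.imwrite(f'pics/c_{f}_{a}.png',cv2.resize(im,None,fx=k,fy=k,interpolation=cv2.INTER_CUBIC))
z=np.load('pics/t0.npz');P=cloud('top',z['d'])
Z=P[...,2]
for nm,(a,b,c,d),lo,hi in(('seat',(215,150,355,290),74,86),('scraper',(130,225,200,305),62,78),('plate',(395,255,470,315),2,9),('latch',(395,255,470,315),25,65),('guard',(215,150,355,290),90,105)):
    m=np.zeros(Z.shape,bool);m[b:d,a:c]=True;m&=(Z>lo)&(Z<hi)
    p=P[m].astype(np.float32);r=cv2.minAreaRect(p[:,:2]);print(nm,m.sum(),np.round(r[0],1),np.round(r[1],1),round(r[2],1),np.median(p[:,2]))
E
```

```text
Traceback (most recent call last):
cv2.error: OpenCV(4.12.0) /io/opencv/modules/imgproc/src/convhull.cpp:143: error: (-215:Assertion failed) total >= 0 && (depth == CV_32F || depth == CV_32S) in function 'convexHull'
```

```bash
python3 - <<'E'
from h import *
z=np.load('pics/t0.npz');P=cloud('top',z['d'])
Z=P[...,2]
for nm,(a,b,c,d),lo,hi in(('seat',(215,150,355,290),74,86),('scraper',(130,225,200,305),62,78),('plate',(395,255,470,315),2,9),('latch',(395,255,470,315),25,65),('guard',(215,150,355,290),90,105)):
    m=np.zeros(Z.shape,bool);m[b:d,a:c]=True;m&=(Z>lo)&(Z<hi)
    if m.sum()<5: print(nm,m.sum());continue
    p=np.ascontiguousarray(P[m].astype(np.float32));r=cv2.minAreaRect(np.ascontiguousarray(p[:,:2]));print(nm,m.sum(),np.round(r[0],1),np.round(r[1],1),round(r[2],1),np.median(p[:,2]),p.mean(0))
E
```

```text
seat 2585 [586.   17.4] [200.8 202.1] 7.1 80.37847 [539.84705  11.03549  80.31937]
scraper 869 [458.8 288.7] [ 38.  119.6] 65.7 69.67645 [458.34955 287.887    69.6191 ]
plate 2273 [ 415.4 -335.1] [179.2 140. ] 89.9 4.8065467 [ 413.09085  -333.6521      4.971153]
latch 390 [ 410.7 -330.5] [27.8 88.6] 0.8 53.21276 [ 410.33475  -331.64603    50.773674]
guard 526 [594.2  17.3] [188.5 204. ] 7.4 94.20434 [600.37274   18.809849  94.6442  ]
```

View pics/c_t0_215.png

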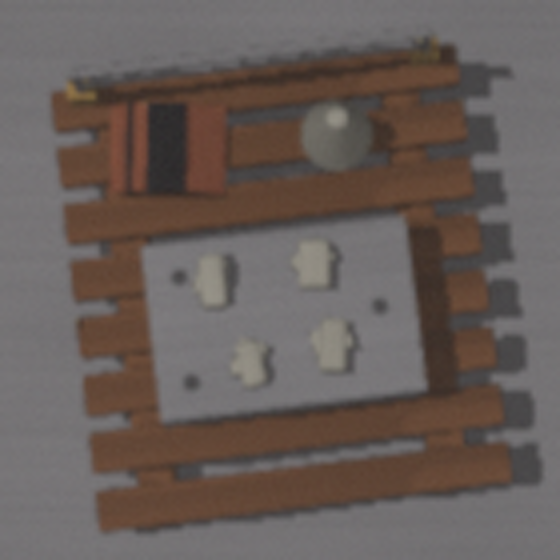

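View pics/c_t0_390.png

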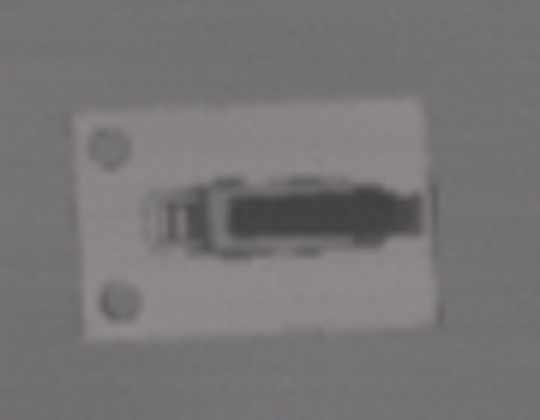

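View pics/c_t0_130.png

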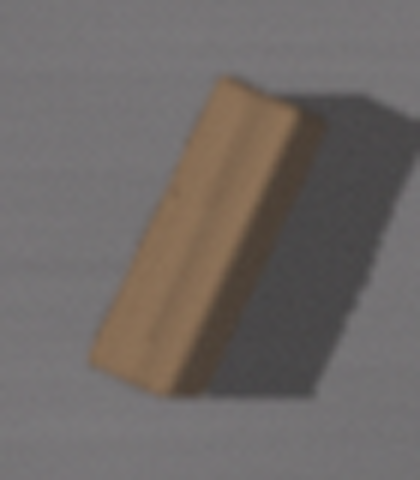

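View pics/c_s0_225.png

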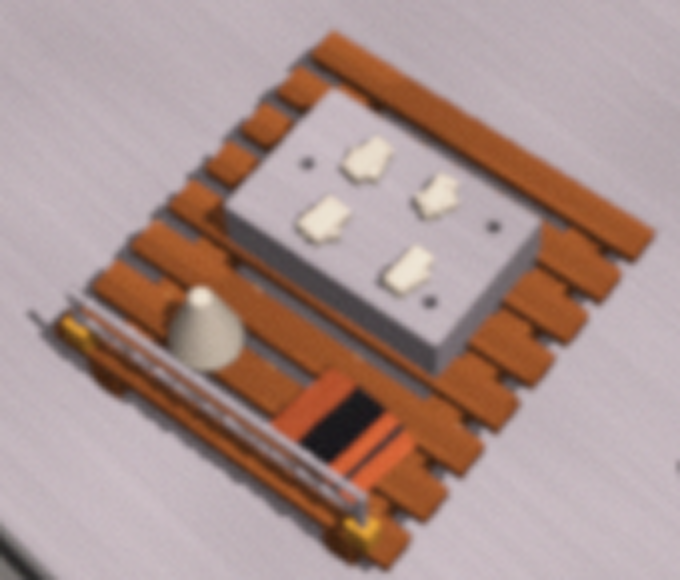

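The crops show the seat holes at 4x (178,278), (191,382) and (379,306). The plate's pair sits to +y at 6x (109,149) and (121,300), and its third hole is hidden behind the lever. Next I refine these points.

```bash
cat >> h.py <<'E'
def holec(im,u,v,r=4,bright=False):
    g=cv2.cvtColor(im,cv2.COLOR_RGB2GRAY).astype(float)
    for _ in range(4):
        V,U=np.mgrid[int(round(v))-r:int(round(v))+r+1,int(round(u))-r:int(round(u))+r+1]
        q=g[V,U]; w=np.clip(np.percentile(q,60)-q-2,0,None); u,v=(w*U).sum()/w.sum(),(w*V).sum()/w.sum()
    return u,v
def rigid(A,B): # B ~ R A + t
    a=A-A.mean(0);b=B-B.mean(0); th=np.arctan2((a[:,0]*b[:,1]-a[:,1]*b[:,0]).sum(),(a*b).sum())
    R=np.array([[np.cos(th),-np.sin(th)],[np.sin(th),np.cos(th)]]); t=B.mean(0)-R@A.mean(0)
    return th,t,(A@R.T+t-B)
H=np.array([[30,55],[-30,55],[0,-55.]])
E
python3 - <<'E'
from h import *
t=np.load('pics/t0.npz')['im'];s=np.load('pics/s0.npz')['im']
f=lambda x,o,k:o+(x+.5)/k-.5
tp=[(178,278),(191,382),(379,306)]; sp=[(430,302),(494,227),(307,163)]
T=[holec(t,f(a,215,4),f(b,150,4),3) for a,b in tp]; S=[holec(s,f(a,225,4),f(b,225,4),3) for a,b in sp]
for n,q in(('top',T),('scene',S)):
    p=pix2plane(n,q,80);print(n,np.round(q,2).tolist(),np.round(p,1).tolist());th,tt,e=rigid(H,p[:,:2]);print(th,tt,np.round(e,1).tolist())
T=[holec(t,f(a,390,6),f(b,250,6),4) for a,b in [(109,149),(121,300)]]
p=pix2plane('top',T,3);print(np.round(T,2),p);th,tt,e=rigid(H[:2],p[:,:2]);print('plate',th,tt,e)
# plate outlines
hs=cv2.cvtColor(t,cv2.COLOR_RGB2GRAY)
sub=hs[255:315,395:470];print(hs[262:310:4,400:466:6])
# scraper contour top by hue
hv=cv2.cvtColor(t,cv2.COLOR_RGB2HSV);m=((hv[...,1]>70)&(hv[...,2]>90)).astype(np.uint8);m[:, :130]=0;m[:,200:]=0;m[:225]=0;m[305:]=0
v,u=np.nonzero(m);q=pix2plane('top',np.c_[u,v],70).astype(np.float32)[:,:2];print('scr',cv2.minAreaRect(np.ascontiguousarray(q)),q.mean(0))
K,V=cal('top')
S_=np.load('pics/s0.npz');P=cloud('scene',S_['d']);Z=P[...,2]
for nm,(a,b,c,d),lo,hi in(('scr',(395,310,475,370),64,76),('seat',(270,240,370,320),77,84),('plate',(225,160,300,215),2.5,8),('latch',(225,160,300,215),40,65)):
    m=np.zeros(Z.shape,bool);m[b:d,a:c]=True;m&=(Z>lo)&(Z<hi);p=np.ascontiguousarray(P[m].astype(np.float32));print(nm,m.sum(),cv2.minAreaRect(np.ascontiguousarray(p[:,:2])),p.mean(0))
E
python3 - <<'E'
import cv2
im=cv2.imread('pics/s0.png')[150:225,220:305];cv2.imwrite('pics/c_s_plate.png',cv2.resize(im,None,fx=7,fy=7,interpolation=cv2.INTER_CUBIC))
E
```

```text
top [[259.38, 218.89], [262.47, 245.21], [309.54, 226.09]] [[560.5, 70.9, 80.0], [500.9, 63.5, 80.0], [544.2, -42.1, 80.0]]
0.12329831396623951 [537.4629379   12.57867747] [[0.0, -0.0], [0.0, -0.1], [-0.0, 0.1]]
scene [[331.99, 300.05], [347.95, 281.23], [301.36, 265.47]] [[561.7, 72.8, 80.0], [502.2, 65.6, 80.0], [545.6, -39.9, 80.0]]
0.12405865442212148 [538.76112129  14.66616252] [[0.1, 0.1], [-0.0, -0.1], [-0.0, -0.0]]
[[407.78 274.2 ]
 [409.16 300.2 ]] [[ 439.42417365 -277.42214768    3.        ]
 [ 377.90982531 -279.50652088    3.        ]]
plate 0.033871382584554195 [ 410.52956933 -333.43278736] [[-0.77438158 -0.02623941]
 [ 0.77438158  0.02623941]]
[[116 117 116 115 113 115 113 114 111 113 114]
 [117 116 115 115 115 114 116 119 122 125 118]
 [111 133 133 133 133 134 133 134 135 135 129]
 [117 115 131 132 131 133 134 132 134 135 127]
 [114 131 136 135 136 134 135 133 135 136 130]
 [117 134 133 115  93  97  94  82  77  80 116]
 [117 135 134  92  91  68  66  68  69  67 108]
 [115 137 135 107  85 105 114 110 104 122 135]
 [114 136 136 137 136 136 136 137 137 138 136]
 [113 128 120 138 138 138 138 138 138 137 136]
 [110 131 115 136 136 137 136 137 137 135 135]
 [110 129 129 125 122 120 119 116 116 116 115]]
scr ((459.3747863769531, 288.708984375), (34.11686325073242, 116.71234893798828), 66.11372375488281) [459.14957 288.8555 ]
scr 847 ((462.5102844238281, 290.3632507324219), (37.35646057128906, 121.10177612304688), 66.29988861083984) [463.53262 290.83688  68.78558]
seat 1804 ((572.1576538085938, 18.129539489746094), (169.08056640625, 153.0889434814453), 7.681178569793701) [541.8985    14.876731  79.88061 ]
plate 1029 ((415.0697937011719, -332.80279541015625), (191.6328125, 205.408935546875), 45.54069137573242) [ 417.49826  -325.93097     4.629604]
latch 230 ((414.086669921875, -336.7962341308594), (29.378175735473633, 71.76924133300781), 4.05689811706543) [ 416.1343  -333.34277   51.08686]
```

View pics/c_s_plate.png

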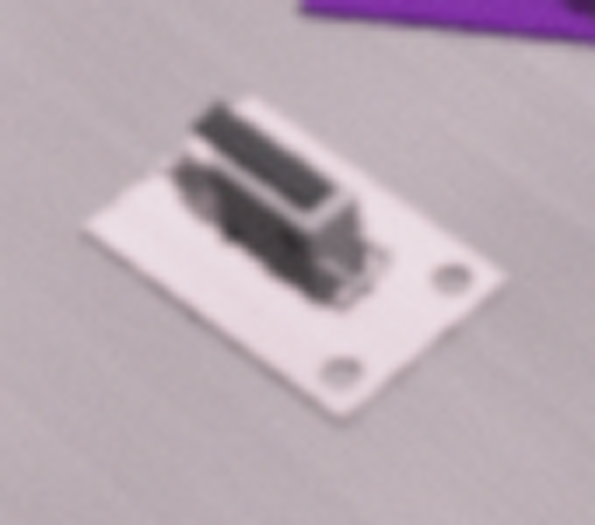

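Both views agree on the seat to about 2 mm, so I take the mean: (538.1, 13.6) at yaw 0.124. The scraper is at (460.5, 289.5) with yaw -0.417, and I'll use -0.417+π to keep joint 6 mid-range. First half of the transit:

>>> move_arm(
  deltas=[
    [[-1, 12, 41, 0, 0, 0, 1.17], [-1, 12, 41, 0, 0, 0, 1.17], [-1, 12, 41, 0, 0, 0, 1.17], [-1, 12, 41, 0, 0, 0, 1.17], [-1, 12, 41, 0, 0, 0, 1.17], [-1, 12, 41, 0, 0, 0, 1.17], [-1, 12, 41, 0, 0, 0, 1.17], [-1, 12, 41, 0, 0, 0, 1.17], [-1, 12, 41, 0, 0, 0, 1.17], [-1, 12, 41, 0, 0, 0, 1.17], [-1, 12, 41, 0, 0, 0, 1.17], [-1, 12, 41, 0, 0, 0, 1.17]],
  ],
)

```text
time_s: 1.1
eef_pos: [338.8, -118.0, 201.5]
tcp_rot: [-3.14, -0.001, 1.566]
contact_force: [-0.8, -0.4, -0.1]
finger_gap: 1.0
```

>>> move_arm(
  deltas=[
    [[-1, 12.17, 40.75, 0, 0, 0, 1.159], [-1, 12.17, 40.75, 0, 0, 0, 1.159], [-1, 12.17, 40.75, 0, 0, 0, 1.159], [-1, 12.17, 40.75, 0, 0, 0, 1.159], [-1, 12.17, 40.75, 0, 0, 0, 1.159], [-1, 12.17, 40.75, 0, 0, 0, 1.159], [-1, 12.17, 40.75, 0, 0, 0, 1.159], [-1, 12.17, 40.75, 0, 0, 0, 1.159], [-1, 12.17, 40.75, 0, 0, 0, 1.159], [-1, 12.17, 40.75, 0, 0, 0, 1.159], [-1, 12.17, 40.75, 0, 0, 0, 1.159], [-1, 12.17, 40.75, 0, 0, 0, 1.159]],
  ],
)

```text
time_s: 2.1
eef_pos: [462.2, 291.4, 200.4]
tcp_rot: [-3.14, -0.002, 2.727]
contact_force: [-0.2, -0.7, 0.5]
finger_gap: 0.998
```

```bash
python3 - <<'E'
from h import *
snap('scene','s1')
print(readout.read_state())
E
```

```text
{'time_s': 2.15, 'joint_positions': array([ 4.33074216e-01,  2.33515376e-01,  1.56924126e+00, -1.20799741e-03,
        1.34303359e+00, -7.21784304e-01]), 'dq': array([-0.02998995, -0.03224676,  0.04038699, -0.01134409,  0.01331223,
       -0.00461571]), 'tau': array([ 1.13503195e+00, -3.80205882e+01, -2.51773703e+01,  2.02356479e-01,
       -1.87093117e-01,  3.59658629e-02]), 'eef_pos': array([461.2145183 , 289.18983363, 200.42577962]), 'tcp_rot': array([-3.13766493e+00, -1.89106949e-03,  2.72592637e+00]), 'contact_force': array([-0.16002655, -0.92241376,  0.49158288]), 'wrist_torque': array([-0.00203783,  0.05150943, -0.04914493]), 'finger_gap': 0.9984402503183218}
```

View pics/s1.png

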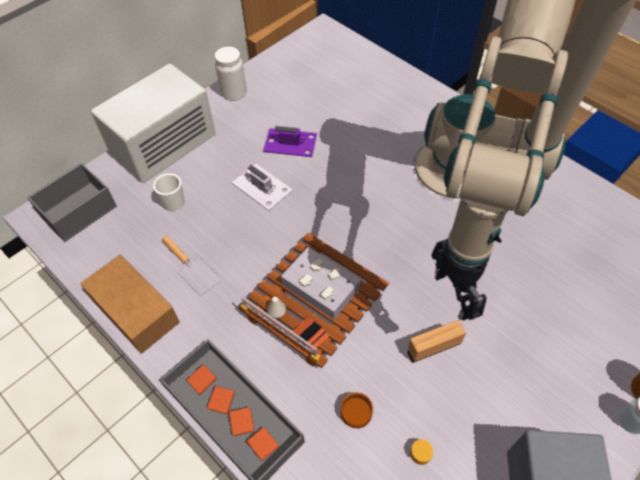

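The gripper hangs above the scraper (437,341) with the jaws across its thickness. Descend and close.

>>> move_arm(
  deltas=[
    [[-1, 0, 0, -4, 0, 0, 0], [-1, 0, 0, -8, 0, 0, 0], [-1, 0, 0, -12, 0, 0, 0], [-1, 0, 0, -15, 0, 0, 0], [-1, 0, 0, -17, 0, 0, 0], [-1, 0, 0, -17.2, 0, 0, 0], [1, 0, 0, -17.2, 0, 0, 0], [1, 0, 0, -17.2, 0, 0, 0], [1, 0, 0, -17.2, 0, 0, 0], [1, 0, 0, -17.2, 0, 0, 0], [1, 0, 0, -17.2, 0, 0, 0], [1, 0, 0, -17.2, 0, 0, 0]],
  ],
)

```text
time_s: 3.15
eef_pos: [462.9, 289.8, 30.6]
tcp_rot: [-3.141, 0.001, 2.726]
contact_force: [0.6, -0.4, 5.7]
finger_gap: 0.402
```

>>> move_arm(
  deltas=[
    [[1, 0, 0, 0, 0, 0, 0], [1, 0, 0, 0, 0, 0, 0], [1, 0, 0, 0, 0, 0, 0], [1, 0, 0, 0, 0, 0, 0]],
  ],
)

```text
time_s: 3.48
eef_pos: [462.7, 289.9, 30.6]
tcp_rot: [-3.141, 0.001, 2.726]
contact_force: [-1.1, 0.1, 0.8]
finger_gap: 0.399
```

```bash
python3 - <<'E'
from h import *
t=np.load('pics/t0.npz')['im'].astype(int)
m=((t[...,0]-t[...,2]>12)&(t[...,0]-t[...,1]<14)&(t.sum(2)>330)).astype(np.uint8)
o=np.zeros_like(m);o[200:262,245:330]=m[200:262,245:330]
n,l,st,c=cv2.connectedComponentsWithStats(o)
a=0.1237;R=np.array([[np.cos(a),-np.sin(a)],[np.sin(a),np.cos(a)]])
for i in range(1,n):
    if st[i,4]<8: continue
    v,u=np.nonzero(l==i);p=pix2plane('top',np.c_[u,v],90)[:,:2]-[537.5,12.6];q=p@R;print(st[i,4],q.min(0).round(),q.max(0).round())
E
```

```text
65 [ 16. -28.] [ 38. -12.]
56 [12. 32.] [37. 45.]
54 [-31. -32.] [ -9. -16.]
45 [-35.  16.] [-14.  30.]
```

>>> move_arm(
  deltas=[
    [[1, 0, 0, 3, 0, 0, 0], [1, 0, 0, 7, 0, 0, 0], [1, 0, 0, 11, 0, 0, 0], [1, 0, 0, 15, 0, 0, 0], [1, 0, 0, 16, 0, 0, 0.1], [1, 1, -4, 16, 0, 0, 0.2], [1, 2, -8, 16, 0, 0, 0.3], [1, 3, -12, 16, 0, 0, 0.4], [1, 4.5, -16, 16, 0, 0, 0.5], [1, 6, -20, 16, 0, 0, 0.54], [1, 7, -24, 16, 0, 0, 0.54], [1, 7.5, -28, 16, 0, 0, 0.54]],
  ],
)

```text
time_s: 4.48
eef_pos: [538.4, 8.2, 190.2]
tcp_rot: [-3.141, 0.001, -3.017]
contact_force: [0.7, 0.1, -1.2]
finger_gap: 0.402
```

>>> move_arm(
  deltas=[
    [[1, 0.5, -3, 0, 0, 0, 0], [1, 0.74, -5.6, 0, 0, 0, 0], [1, 0.74, -5.6, 0, 0, 0, 0], [1, 0.74, -5.6, -2, 0, 0, 0], [1, 0.74, -5.6, -4, 0, 0, 0], [1, 0.74, -5.6, -6, 0, 0, 0], [1, 0.74, -5.6, -7, 0, 0, 0], [1, 0.74, -5.6, -7.3, 0, 0, 0], [1, 0.74, -5.6, -7.3, 0, 0, 0]],
  ],
)

```text
time_s: 5.23
eef_pos: [545.3, -47.2, 116.4]
tcp_rot: [-3.142, -0.0, -3.016]
contact_force: [1.0, 0.6, -0.3]
finger_gap: 0.399
```

```bash
python3 - <<'E'
from h import *
im,d=snap('scene','s2')
cv2.imwrite('pics/s2c.png',cv2.resize(im[190:360,220:430,::-1],None,fx=3.5,fy=3.5,interpolation=cv2.INTER_CUBIC))
im,d=snap('top','t2')
cv2.imwrite('pics/t2c.png',cv2.resize(im[150:290,215:365,::-1],None,fx=4,fy=4,interpolation=cv2.INTER_CUBIC))
E
```

```text
(no output)
```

View pics/s2c.png

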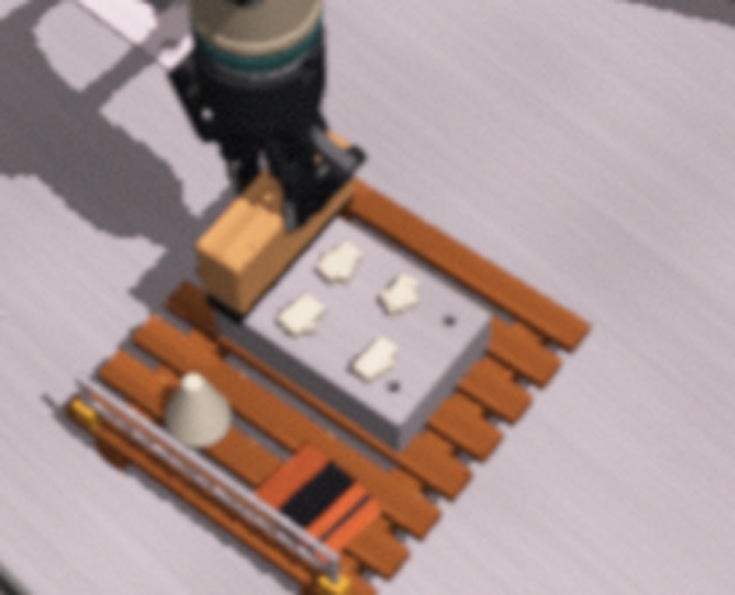

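View pics/t2c.png

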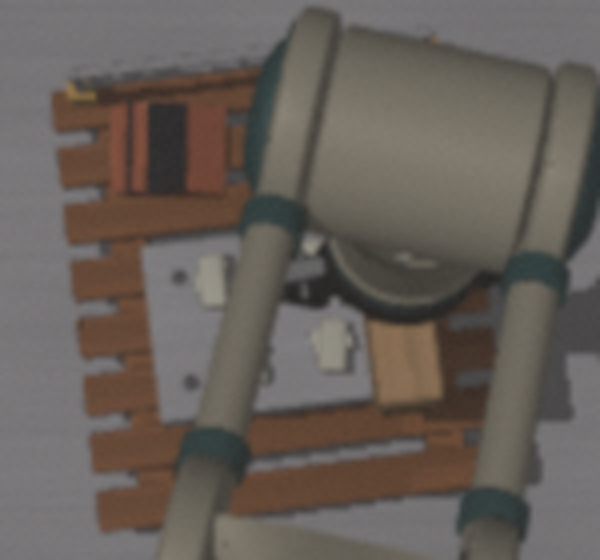

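The scraper spans the seat's -y end, with all chips ahead of it (s2c (300,315), (340,262), (400,293), (375,358)). Lower to contact.

>>> move_arm(
  deltas=[
    [[1, 0, 0, -0.3, 0, 0, 0], [1, 0, 0, -0.5, 0, 0, 0], [1, 0, 0, -0.6, 0, 0, 0], [1, 0, 0, -0.6, 0, 0, 0]],
  ],
)

```text
time_s: 5.67
eef_pos: [546.6, -47.5, 112.2]
tcp_rot: [-3.14, 0.003, -3.016]
contact_force: [-1.0, 0.7, -2.1]
finger_gap: 0.403
```

>>> move_arm(
  deltas=[
    [[1, 0, 0, -0.15, 0, 0, 0], [1, 0, 0, -0.15, 0, 0, 0], [1, 0, 0, -0.15, 0, 0, 0]],
  ],
)

```text
time_s: 5.92
eef_pos: [546.8, -47.6, 110.8]
tcp_rot: [-3.14, 0.003, -3.016]
contact_force: [-0.6, 1.0, -1.6]
finger_gap: 0.402
```

>>> move_arm(
  deltas=[
    [[1, -0.05, 0, -0.15, 0, 0, 0], [1, -0.05, 0, -0.15, 0, 0, 0], [1, -0.05, 0, -0.15, 0, 0, 0]],
  ],
)

```text
time_s: 6.17
eef_pos: [547.0, -47.5, 110.6]
tcp_rot: [-3.14, 0.005, -3.016]
contact_force: [-1.1, 0.2, 5.2]
finger_gap: 0.402
```

Contact is made at about 7 N down. Stroke along the seat's +y:

>>> move_arm(
  deltas=[
    [[1, -0.12, 1.0, -0.13, 0, 0, 0], [1, -0.25, 2.0, -0.13, 0, 0, 0], [1, -0.37, 3.0, -0.13, 0, 0, 0], [1, -0.5, 4.0, -0.13, 0, 0, 0], [1, -0.62, 5.0, -0.13, 0, 0, 0], [1, -0.75, 6.0, -0.13, 0, 0, 0], [1, -0.87, 7.0, -0.13, 0, 0, 0], [1, -1.0, 8.0, -0.13, 0, 0, 0]],
  ],
)

```text
time_s: 6.83
eef_pos: [538.1, 32.2, 110.5]
tcp_rot: [-3.137, 0.008, -3.015]
contact_force: [1.3, -4.2, 6.0]
finger_gap: 0.401
```

```bash
python3 - <<'E'
from h import *
im,d=snap('scene','s3')
cv2.imwrite('pics/s3c.png',cv2.resize(im[190:360,220:430,::-1],None,fx=3.5,fy=3.5,interpolation=cv2.INTER_CUBIC))
s=readout.read_state();print(s['eef_pos'],s['tcp_rot'],s['contact_force'])
E
```

```text
[537.77712101  34.25091467 110.57056221] [-3.13895397  0.00857613 -3.01457087] [ 1.01857923 -1.16995267  6.82555132]
```

View pics/s3c.png

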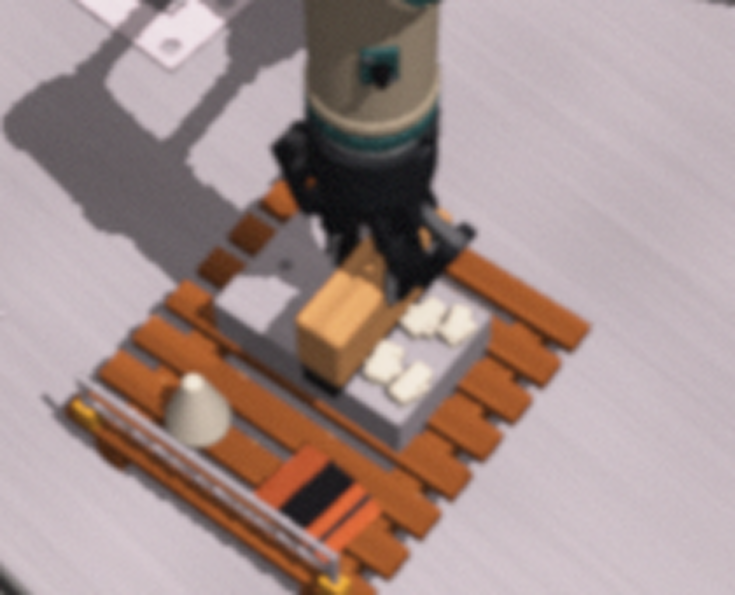

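The chips are bunched ahead of the rubber at (385-470, 315-385) in the crop, and the seat behind it is clean. Continue past the end.

>>> move_arm(
  deltas=[
    [[1, -0.12, 1.0, -0.12, 0, 0, 0], [1, -0.25, 2.0, -0.12, 0, 0, 0], [1, -0.37, 3.0, -0.12, 0, 0, 0], [1, -0.5, 4.0, -0.12, 0, 0, 0], [1, -0.62, 5.0, -0.12, 0, 0, 0], [1, -0.75, 6.0, -0.08, 0, 0, 0], [1, -0.85, 6.8, -0.03, 0, 0, 0], [1, -0.93, 7.5, 0, 0, 0, 0], [1, -1.0, 8.0, 0, 0, 0, 0], [1, -1.0, 8.0, 0, 0, 0, 0]],
  ],
)

```text
time_s: 7.72
eef_pos: [526.8, 115.7, 109.9]
tcp_rot: [-3.14, 0.007, -3.014]
contact_force: [0.4, 0.1, -1.2]
finger_gap: 0.404
```

```bash
python3 - <<'E'
from h import *
im,d=snap('scene','s4')
cv2.imwrite('pics/s4c.png',cv2.resize(im[190:360,220:430,::-1],None,fx=3.5,fy=3.5,interpolation=cv2.INTER_CUBIC))
E
```

```text
(no output)
```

View pics/s4c.png

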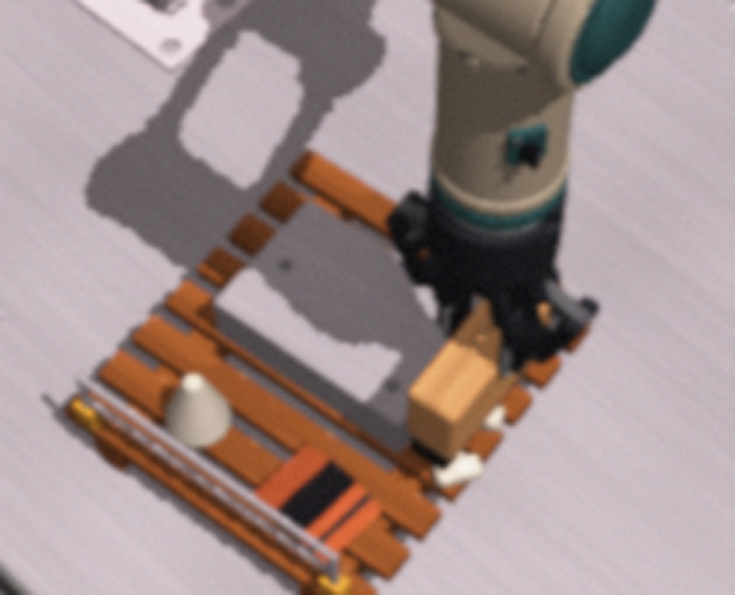

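The chips have fallen onto the slats at the +y end (460,468). Lift and carry the scraper back.

>>> move_arm(
  deltas=[
    [[1, 0, 0, 3, 0, 0, 0], [1, 0, 0, 6, 0, 0, 0], [1, -1, 2, 8, 0, 0, -0.1], [1, -2.5, 6, 8, 0, 0, -0.2], [1, -4, 10, 8, 0, 0, -0.3], [1, -5.5, 14, 8, 0, 0, -0.4], [1, -6.4, 17.4, 8, 0, 0, -0.5], [1, -6.4, 17.4, 8, 0, 0, -0.543], [1, -6.4, 17.4, 8, 0, 0, -0.543]],
  ],
)

```text
time_s: 8.52
eef_pos: [462.1, 290.5, 189.4]
tcp_rot: [-3.139, 0.006, 2.729]
contact_force: [-0.3, -0.6, -1.6]
finger_gap: 0.401
```

```bash
python3 - <<'E'
from h import *
im,d=snap('scene','s5')
im,d=snap('top','t5')
s=readout.read_state();print(s['eef_pos'],s['tcp_rot'],s['contact_force'])
E
```

```text
[462.92801336 288.38181008 189.43181748] [-3.13805312  0.00690965  2.72790428] [ 0.26291967 -0.48638801 -0.28200951]
```

View pics/s5.png

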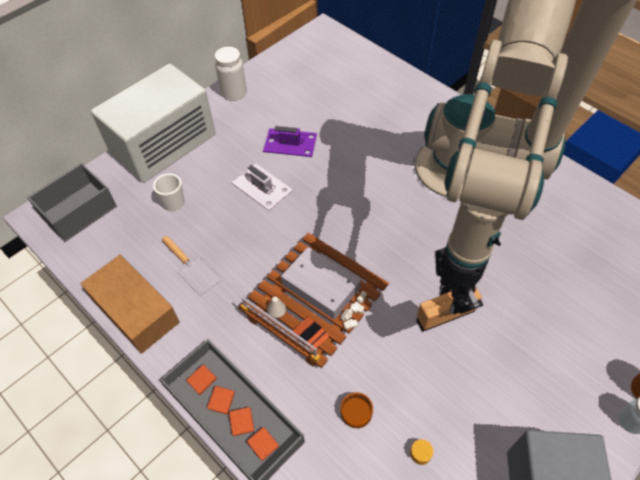

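View pics/t5.png

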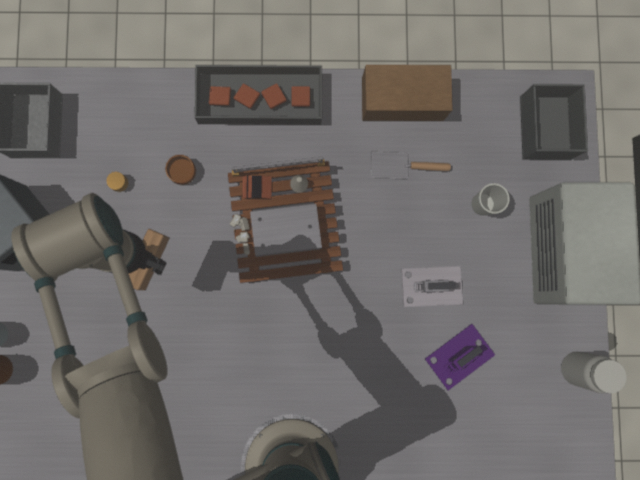

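The seat is clean in both views, and the four chips lie on the slats at its +y end (top 240,230). Lower the scraper.

>>> move_arm(
  deltas=[
    [[1, 0, 0.1, -4, 0.002, 0.005, 0], [1, 0, 0.1, -8, 0.002, 0.005, 0], [1, 0, 0.1, -12, 0.002, 0.005, 0], [1, 0, 0.1, -14, 0.002, 0.005, 0], [1, 0, 0.1, -15, 0.002, 0.005, 0], [1, 0, 0.1, -15.4, 0.002, 0.005, 0], [1, 0, 0.1, -15.6, 0.002, 0.005, 0], [1, 0, 0.1, -15.6, 0.002, 0.005, 0]],
  ],
)

```text
time_s: 9.28
eef_pos: [464.4, 289.4, 34.5]
tcp_rot: [-3.14, 0.003, 2.727]
contact_force: [0.7, -0.0, -0.3]
finger_gap: 0.401
```

>>> move_arm(
  deltas=[
    [[1, 0, 0, -0.15, 0, 0, 0], [1, 0, 0, -0.15, 0, 0, 0], [1, 0, 0, -0.15, 0, 0, 0]],
  ],
)

```text
time_s: 9.53
eef_pos: [465.3, 289.8, 34.2]
tcp_rot: [-3.142, 0.005, 2.727]
contact_force: [0.4, 0.9, -0.8]
finger_gap: 0.398
```

>>> move_arm(
  deltas=[
    [[1, 0, 0, -0.3, 0, 0, 0], [1, 0, 0, -0.3, 0, 0, 0], [1, 0, 0, -0.3, 0, 0, 0], [1, 0, 0, -0.3, 0, 0, 0]],
  ],
)

```text
time_s: 9.87
eef_pos: [465.2, 289.8, 31.3]
tcp_rot: [-3.142, 0.005, 2.727]
contact_force: [-0.2, 0.3, -1.4]
finger_gap: 0.4
```

>>> move_arm(
  deltas=[
    [[1, 0, 0, -0.12, 0, 0, 0], [1, 0, 0, -0.12, 0, 0, 0], [1, 0, 0, -0.12, 0, 0, 0]],
  ],
)

```text
time_s: 10.12
eef_pos: [465.6, 289.9, 30.6]
tcp_rot: [3.141, 0.006, 2.728]
contact_force: [0.3, -0.4, 4.6]
finger_gap: 0.399
```

In contact with the counter. Release and rise.

>>> move_arm(
  deltas=[
    [[-1, 0, 0, 0, 0, 0, 0], [-1, 0, 0, 0, 0, 0, 0], [-1, 0, 0, 0, 0, 0, 0], [-1, 0, 0, 0, 0, 0, 0], [-1, 0, 0, 0, 0, 0, 0], [-1, 0, 0, 0, 0, 0, 0], [-1, 0, 0, 2, 0, 0, 0], [-1, 0, 0, 5, 0, 0, 0], [-1, 0, 0, 9, 0, 0, 0], [-1, 0, 0, 13, 0, 0, 0], [-1, 0, 0, 17, 0, 0, 0], [-1, 0, 0, 18, 0, 0, 0]],
  ],
)

```text
time_s: 11.12
eef_pos: [468.8, 291.5, 217.6]
tcp_rot: [3.132, 0.014, 2.728]
contact_force: [1.2, 0.6, 0.3]
finger_gap: 1.0
```

```bash
python3 - <<'E'
from h import *
im,d=snap('scene','s6')
P=cloud('scene',d);Z=P[...,2]
m=np.zeros(Z.shape,bool);m[310:370,395:485]=True;m&=(Z>60)&(Z<80);p=np.ascontiguousarray(P[m].astype(np.float32));print(m.sum(),cv2.minAreaRect(np.ascontiguousarray(p[:,:2])),np.percentile(p[:,2],[5,50,95]))
s=readout.read_state();print(s['eef_pos'],s['tcp_rot'],s['contact_force'],s['finger_gap'])
# plate refinement from scene
K=5
S=np.load('pics/s0.npz')['im'];f=lambda x,o,k:o+(x+.5)/k-.5
q=[holec(S,f(a,220,7),f(b,150,7),3) for a,b in [(342,370),(453,277)]]
p=pix2plane('scene',q,3);print(np.round(q,2),p);print(rigid(H[:2],p[:,:2]))
# plate white mask outline in top
t=np.load('pics/t5.npz')['im'];g=cv2.GaussianBlur(cv2.cvtColor(t,cv2.COLOR_RGB2GRAY),(0,0),.8)
m=np.zeros_like(g);m[258:316,396:470]=(g[258:316,396:470]>124)
c=max(cv2.findContours(m,cv2.RETR_EXTERNAL,cv2.CHAIN_APPROX_NONE)[0],key=cv2.contourArea)
q=pix2plane('top',cv2.convexHull(c)[:,0],5)[:,:2].astype(np.float32);print('outline top',cv2.minAreaRect(np.ascontiguousarray(q)))
g=cv2.GaussianBlur(cv2.cvtColor(S,cv2.COLOR_RGB2GRAY),(0,0),.8);print(g[165:210:5,230:296:5])
E
```

```text
906 ((465.77203369140625, 291.33551025390625), (39.404361724853516, 120.60196685791016), 66.38782501220703) [63.35732365 68.60052109 72.20428658]
[468.79356498 291.46463323 216.96486457] [3.13214269 0.01353706 2.7275839 ] [1.2489475  0.83402386 1.83467368] 0.9970846773453823
[[268.42 202.51]
 [284.23 189.17]] [[ 438.14622035 -277.61162534    3.        ]
 [ 378.24932479 -280.15753211    3.        ]]
(np.float64(0.04247925064059416), array([ 410.53342876, -333.8349628 ]), array([[ 0.02448899,  0.0010409 ],
       [-0.02448899, -0.0010409 ]]))
outline top ((411.185546875, -334.143310546875), (92.07234954833984, 141.03208923339844), 2.4101788997650146)
[[180 176 178 179 131 208 190 182 183 184 185 183 183 182]
 [178 179 178 182 123  84 179 205 184 183 183 182 183 180]
 [179 179 195 133  93 136  81 125 216 185 182 180 179 181]
 [179 213 224 217 116  69 128 161 151 224 197 179 176 174]
 [175 180 224 222 218 117  60 105 114 205 225 212 176 174]
 [177 176 168 217 221 222 159  88 156 219 219 176 204 173]
 [179 177 176 170 197 219 221 217 215 222 223 198 174 173]
 [178 178 175 176 177 174 218 217 208 221 188 177 179 176]
 [178 177 178 176 176 179 167 204 203 178 180 182 178 177]]
```

View pics/s6.png

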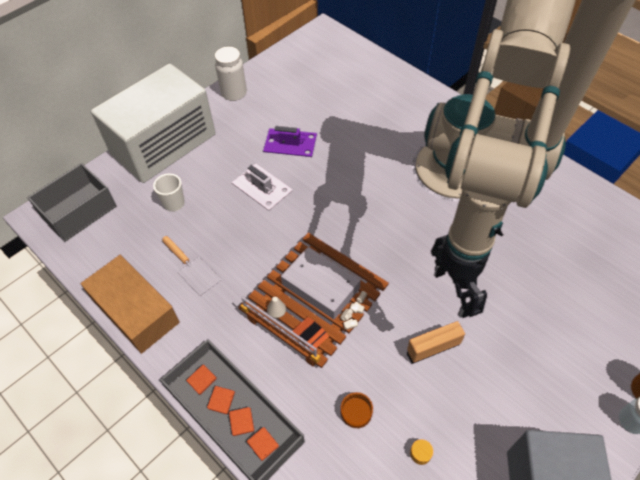

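The scraper stands upright and released at (437,341), with its top at about 69 mm. The plate estimates from both views agree: (410.7, -333.8), yaw about 0.040. I compute the next move with a levelling turn included.

```bash
cat >> h.py <<'E'
from scipy.spatial.transform import Rotation as Ro
def go(p,yaw,show=True):
    s=readout.read_state();R=Ro.from_euler('xyz',s['tcp_rot']);T=Ro.from_euler('xyz',[np.pi,0,yaw])
    print('d cm',np.round((np.array(p)-s['eef_pos'])/10,2),'rot',np.round((T*R.inv()).as_rotvec(),4),'q',np.round(s['joint_positions'],2))
E
python3 -c "
from h import *
go([410.7,-333.8,200],0.040+np.pi)"
```

```text
d cm [ -5.81 -62.53  -1.7 ] rot [-0.0068  0.0152  0.4539] q [ 0.43  0.22  1.54 -0.    1.36 -0.72]
```

>>> move_arm(
  deltas=[
    [[-1, -0.4, -4, -0.2, -0.007, 0.015, 0.05], [-1, -0.8, -8, -0.4, -0.007, 0.015, 0.1], [-1, -1.2, -12, -0.6, -0.007, 0.015, 0.15], [-1, -1.6, -16, -0.8, -0.007, 0.015, 0.2], [-1, -2, -20, -1, -0.007, 0.015, 0.25], [-1, -2.4, -24, -1.2, -0.007, 0.015, 0.3], [-1, -2.7, -28, -1.4, -0.007, 0.015, 0.35], [-1, -3, -32, -1.6, -0.007, 0.015, 0.4], [-1, -3.4, -36, -1.7, -0.007, 0.015, 0.454], [-1, -3.8, -40, -1.7, -0.007, 0.015, 0.454], [-1, -4.2, -44, -1.7, -0.007, 0.015, 0.454], [-1, -4.6, -48, -1.7, -0.007, 0.015, 0.454]],
  ],
)

```text
time_s: 12.17
eef_pos: [421.3, -189.9, 198.4]
tcp_rot: [3.14, -0.002, -3.102]
contact_force: [1.0, 0.1, -0.2]
finger_gap: 0.997
```

```bash
python3 -c "
from h import *
go([410.7,-333.8,180],0.040+np.pi)"
```

```text
d cm [ -1.06 -14.39  -1.84] rot [-0.0014 -0.0017  0.0002] q [-0.57  0.11  1.73  0.    1.3  -2.19]
```

>>> move_arm(
  deltas=[
    [[-1, -0.3, -4, -0.5, 0, 0, 0], [-1, -0.6, -8, -1, 0, 0, 0], [-1, -0.9, -12, -1.5, 0, 0, 0], [-1, -1.06, -14.4, -1.8, 0, 0, 0], [-1, -1.06, -14.4, -1.8, 0, 0, 0], [-1, -1.06, -14.4, -1.8, 0, 0, 0]],
  ],
)

```text
time_s: 12.67
eef_pos: [409.5, -334.1, 178.3]
tcp_rot: [3.137, -0.004, -3.104]
contact_force: [0.4, 0.6, 0.1]
finger_gap: 1.002
```

```bash
python3 - <<'E'
from h import *
im,d=snap('scene','s7')
cv2.imwrite('pics/s7c.png',cv2.resize(im[80:240,190:350,::-1],None,fx=3.7,fy=3.7,interpolation=cv2.INTER_CUBIC))
go([410.7,-333.8,15],0.040+np.pi)
E
```

```text
d cm [  0.09  -0.08 -16.38] rot [-0.0046 -0.0039  0.0013] q [-0.81  0.22  1.64  0.    1.29 -2.42]
```

View pics/s7c.png

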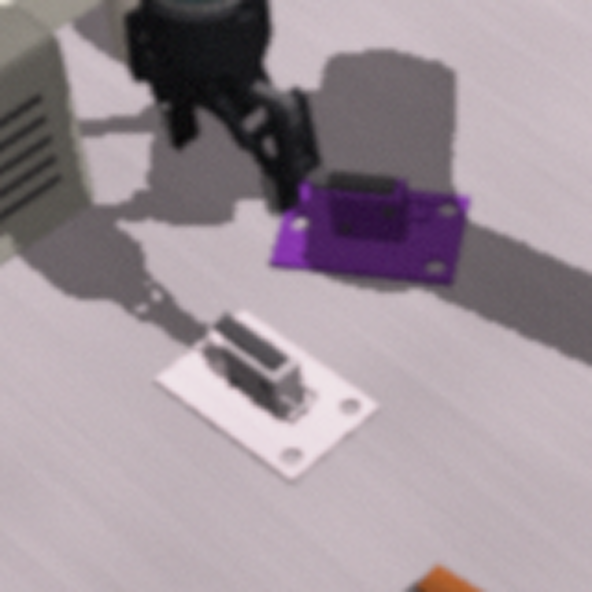

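The gripper hangs above the white plate, and the purple plate (370,235) is clear of the descent. Descend.

>>> move_arm(
  deltas=[
    [[-1, 0.1, -0.05, -4, -0.004, -0.004, 0], [-1, 0.1, -0.05, -8, -0.004, -0.004, 0], [-1, 0.1, -0.05, -11, -0.004, -0.004, 0], [-1, 0.1, -0.05, -13, -0.004, -0.004, 0], [-1, 0.1, -0.05, -15, -0.004, -0.004, 0], [-1, 0.1, -0.05, -16, -0.004, -0.004, 0], [-1, 0.1, -0.05, -16.2, -0.004, -0.004, 0], [-1, 0.1, -0.05, -16.2, -0.004, -0.004, 0]],
  ],
)

```text
time_s: 13.38
eef_pos: [410.8, -332.3, 16.7]
tcp_rot: [3.14, -0.0, -3.102]
contact_force: [-0.1, -0.4, 0.2]
finger_gap: 1.003
```

```bash
python3 - <<'E'
from h import *
im,d=snap('scene','s8')
cv2.imwrite('pics/s8c.png',cv2.resize(im[80:240,190:350,::-1],None,fx=3.7,fy=3.7,interpolation=cv2.INTER_CUBIC))
go([410.7,-333.8,15],0.040+np.pi)
E
```

```text
d cm [-0.07 -0.07 -0.25] rot [-0.0001  0.0009  0.0004] q [-0.81  0.38  1.87  0.    0.89 -2.42]
```

View pics/s8c.png

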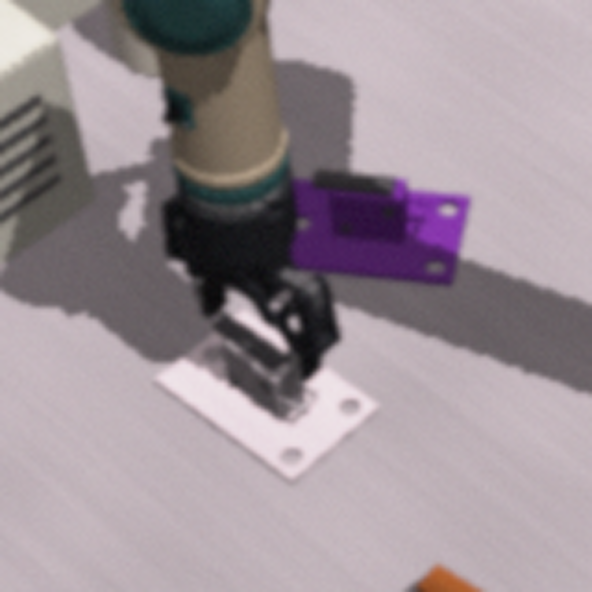

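The fingers straddle the housing at about (265,350). Close.

>>> move_arm(
  deltas=[
    [[0, 0, 0, 0, 0, 0, 0], [0.3, 0, 0, 0, 0, 0, 0], [0.5, 0, 0, 0, 0, 0, 0], [1, 0, 0, 0, 0, 0, 0], [1, 0, 0, 0, 0, 0, 0], [1, 0, 0, 0, 0, 0, 0], [1, 0, 0, 0, 0, 0, 0], [1, 0, 0, 0, 0, 0, 0], [1, 0, 0, 0, 0, 0, 0], [1, 0, 0, 0, 0, 0, 0]],
  ],
)

```text
time_s: 14.27
eef_pos: [416.5, -337.0, 26.9]
tcp_rot: [-3.131, 0.013, -3.103]
contact_force: [-2.3, 7.3, 47.3]
finger_gap: -0.001
```

>>> move_arm(
  deltas=[
    [[1, 0, 0, 0.5, 0, 0, 0], [1, 0, 0, 1, 0, 0, 0], [1, 0, 0, 2, 0, 0, 0], [1, 0, 0, 4, 0, 0, 0], [1, 0, 0, 7, 0, 0, 0], [1, 0, 0, 10, 0, 0, 0], [1, 0, 0, 10, 0, 0, 0], [1, 0, 0, 10, 0, 0, 0]],
  ],
)

```text
time_s: 14.93
eef_pos: [417.2, -337.8, 128.7]
tcp_rot: [-3.128, 0.015, -3.103]
contact_force: [0.1, 0.5, -0.4]
finger_gap: -0.0
```

```bash
python3 - <<'E'
from h import *
im,d=snap('scene','s9')
cv2.imwrite('pics/s9c.png',cv2.resize(im[80:240,190:350,::-1],None,fx=3.7,fy=3.7,interpolation=cv2.INTER_CUBIC))
s=readout.read_state();print(s['wrist_torque'],s['contact_force'],s['finger_gap'])
go([410.7,-333.8,115],0.040+np.pi)
E
```

```text
[ 0.03420483  0.0128972  -0.04086762] [-0.72284972  0.55416255 -0.55734463] 2.5867828518835747e-05
d cm [-0.56  0.31 -1.21] rot [0.0103 0.0129 0.0011] q [-0.81  0.26  1.72  0.    1.14 -2.42]
```

View pics/s9c.png

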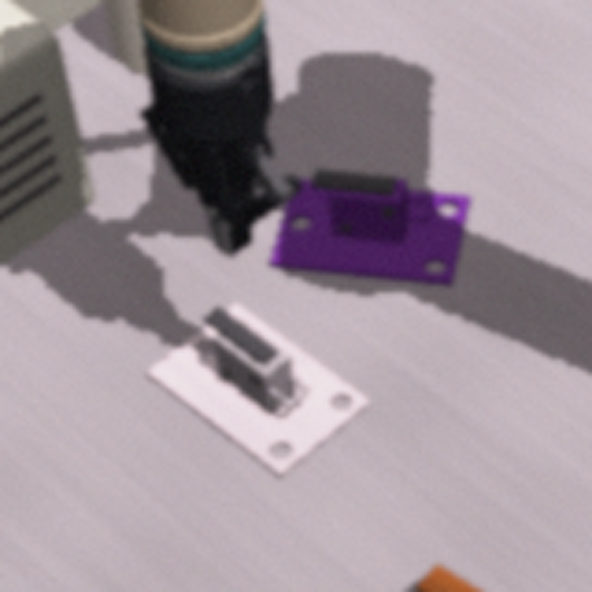

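The grasp missed: the fingers shut fully with a 47 N reading. I had turned the jaws along the plate's y (56 mm side) instead of across x, so the yaw was 90° off. The plate has shifted a few mm but still lies flat. I'll check it and remeasure.

```bash
python3 - <<'E'
from h import *
s=readout.read_state();print('tcp px crop s9',(proj('scene',s['eef_pos'])-[190,80])*3.7)
print('s8',(proj('scene',[410.8,-332.8,17])-[190,80])*3.7, 'latch top',(proj('scene',[[410.7,-333.8,50],[410.7,-333.8,5]])-[190,80])*3.7)
z=np.load('pics/s9.npz')
P=cloud('scene',z['d']);Z=P[...,2]
m=np.zeros(Z.shape,bool);m[160:215,228:292]=1
for lo,hi in((3,9),(9,20),(20,35),(35,48),(48,54),(54,62)):
    k=m&(Z>lo)&(Z<hi);p=P[k];print(lo,hi,k.sum(),np.percentile(p[:,0],[2,98]).round(),np.percentile(p[:,1],[2,98]).round())
S=z['im'];f=lambda x,o,k:o+(x+.5)/k-.5
q=[holec(S,f(a,190,3.7),f(b,80,3.7),3) for a,b in [(281,448),(342,400)]]
p=pix2plane('scene',q,3);print(np.round(q,2),p);print(rigid(H[:2],p[:,:2]))
E
python3 - <<'E'
import cv2
im=cv2.imread('pics/s9.png')[150:225,220:305];cv2.imwrite('pics/c9.png',cv2.resize(im,None,fx=7,fy=7,interpolation=cv2.INTER_CUBIC))
E
```

```text
tcp px crop s9 [[237.906899   274.77937772]]
s8 [[264.26069249 377.76350477]] latch top [[258.73061064 346.9824003 ]
 [265.09574604 387.58477066]]
3 9 835 [334. 502.] [-430. -248.]
9 20 100 [375. 460.] [-403. -273.]
20 35 92 [402. 429.] [-366. -294.]
35 48 95 [401. 430.] [-370. -293.]
48 54 86 [403. 428.] [-379. -313.]
54 62 77 [407. 424.] [-381. -320.]
[[265.59 200.87]
 [281.93 187.83]] [[ 439.56884318 -287.03419188    3.        ]
 [ 379.32263212 -287.94684362    3.        ]]
(np.float64(0.01514754084841829), array([ 410.27882054, -342.48420805]), array([[-0.12654719, -0.00191703],
       [ 0.12654719,  0.00191703]]))
```

View pics/c9.png

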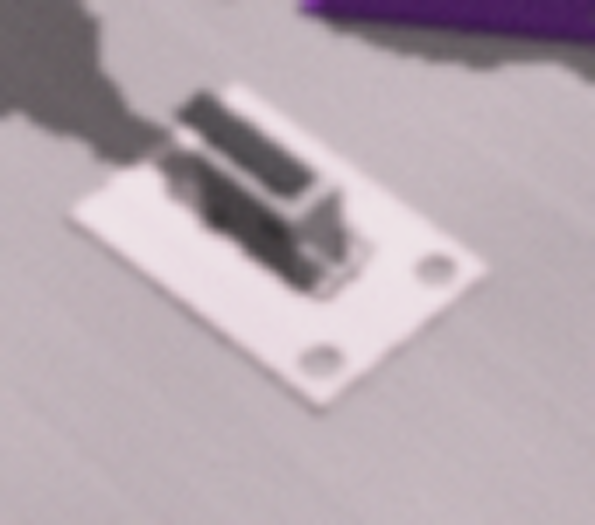

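```bash
python3 - <<'E'
from h import *
go([410.5,-342.5,150],0.015+np.pi/2)
E
```

```text
d cm [-0.58 -0.56  2.29] rot [ 0.0183  0.0018 -1.5947] q [-0.81  0.26  1.72  0.    1.14 -2.42]
```

>>> move_arm(
  deltas=[
    [[-1, -0.58, -0.56, 2.2, 0.001, 0, -0.12], [-1, -0.58, -0.56, 2.2, 0.003, 0, -0.24], [-1, -0.58, -0.56, 2.2, 0.004, 0, -0.36], [-1, -0.58, -0.56, 2.2, 0.006, 0, -0.48], [-1, -0.58, -0.56, 2.2, 0.007, 0, -0.6], [-1, -0.58, -0.56, 2.2, 0.008, 0, -0.72], [-1, -0.58, -0.56, 2.2, 0.01, 0, -0.84], [-1, -0.58, -0.56, 2.2, 0.011, 0, -0.96], [-1, -0.58, -0.56, 2.2, 0.012, 0, -1.08], [-1, -0.58, -0.56, 2.2, 0.014, 0, -1.2], [-1, -0.58, -0.56, 2.2, 0.015, 0, -1.32], [-1, -0.58, -0.56, 2.2, 0.016, 0, -1.44]],
  ],
)

```text
time_s: 15.98
eef_pos: [409.4, -341.3, 147.0]
tcp_rot: [-3.14, -0.001, 1.734]
contact_force: [0.1, -0.2, -0.3]
finger_gap: 1.0
```

```bash
python3 - <<'E'
from h import *
go([410.5,-342.5,150],0.015+np.pi/2)
im,d=snap('top','t10')
cv2.imwrite('pics/t10c.png',cv2.resize(im[220:340,370:500,::-1],None,fx=5,fy=5,interpolation=cv2.INTER_CUBIC))
im,d=snap('scene','s10')
cv2.imwrite('pics/s10c.png',cv2.resize(im[80:240,190:350,::-1],None,fx=3.7,fy=3.7,interpolation=cv2.INTER_CUBIC))
E
```

```text
d cm [ 0.11 -0.12  0.3 ] rot [-0.0005 -0.0021 -0.1486] q [-0.82  0.25  1.68 -0.    1.21 -0.99]
```

View pics/t10c.png

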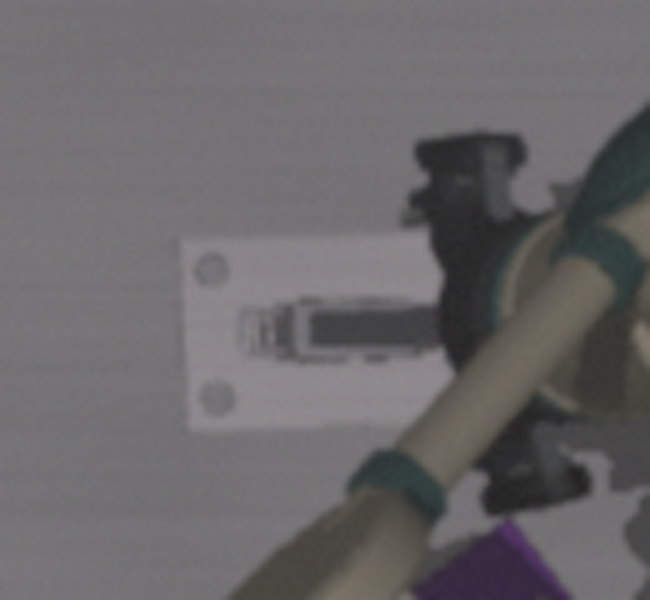

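View pics/s10c.png

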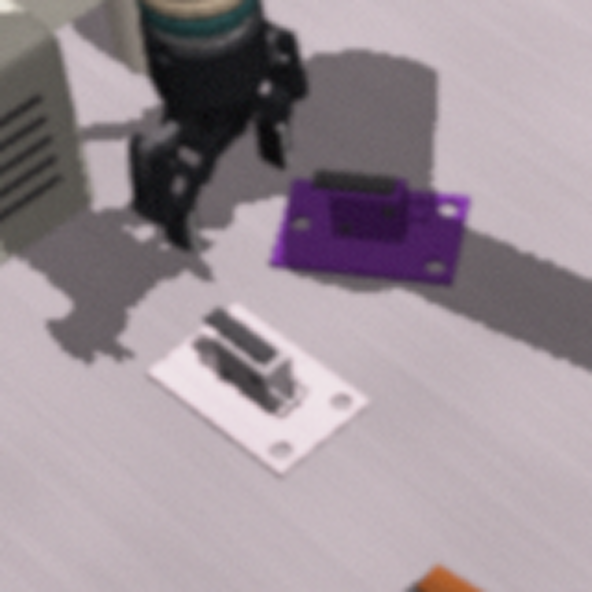

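Now the jaws straddle across the latch (along x). Remeasure the plate: its pair of holes is at t10c (211,270) and (218,398).

```bash
cat >> h.py <<'E'
def line_yaw(n,im,p0,p1,z,th,half=4):
    # edge points between p0,p1 (pixels): max gradient across; returns world direction and points
    g=cv2.GaussianBlur(cv2.cvtColor(im,cv2.COLOR_RGB2GRAY).astype(np.float32),(0,0),.7)
    p0,p1=np.array(p0,float),np.array(p1,float);d=(p1-p0)/np.linalg.norm(p1-p0);nn=np.array([-d[1],d[0]]);pts=[]
    for s in np.linspace(.05,.95,30):
        c=p0+s*(p1-p0);o=np.arange(-half,half+.01,.25);xy=(c+o[:,None]*nn).astype(np.float32)
        v=cv2.remap(g,xy[:,0].copy(),xy[:,1].copy(),cv2.INTER_LINEAR)[:,0];gr=np.abs(np.gradient(v));w=np.where(gr>.6*gr.max(),gr,0);pts.append(c+(w*o).sum()/w.sum()*nn)
    P=pix2plane(n,pts,z)[:,:2].astype(np.float32);l=cv2.fitLine(P,cv2.DIST_HUBER,0,.01,.01).ravel();return np.arctan2(l[1],l[0]),l[2:]
E
python3 - <<'E'
from h import *
f=lambda x,o,k:o+(x+.5)/k-.5
t=np.load('pics/t10.npz')['im'];s=np.load('pics/s10.npz')['im']
q=[holec(t,f(a,370,5),f(b,220,5),4) for a,b in [(211,270),(218,398)]]
p=pix2plane('top',q,3);print(np.round(p,1),rigid(H[:2],p[:,:2])[:2])
q=[holec(s,f(a,190,3.7),f(b,80,3.7),3) for a,b in [(281,448),(342,400)]]
p=pix2plane('scene',q,3);print(np.round(p,1),rigid(H[:2],p[:,:2])[:2])
g=lambda a,b:(f(a,190,3.7),f(b,80,3.7))
# corners scene: left(150,373) bottom(280,475) right(368,402) 
print(line_yaw('scene',s,g(150,373),g(280,475),5,0),'+x edge')
print(line_yaw('scene',s,g(280,475),g(368,402),5,0),'+y edge')
h=lambda a,b:(f(a,370,5),f(b,220,5))
print(line_yaw('top',t,h(182,240),h(400,233),5,0),'top +x edge');print(line_yaw('top',t,h(182,240),h(190,430),5,0),'top +y edge')
E
```

```text
[[ 441.7 -287.1    3. ]
 [ 379.8 -289.1    3. ]] (np.float64(0.03300078273755886), array([ 412.60116017, -343.06571375]))
[[ 439.5 -287.     3. ]
 [ 379.3 -288.1    3. ]] (np.float64(0.018660746109548855), array([ 410.41436398, -342.52877209]))
(np.float32(-1.5418978), array([ 457.1439 , -343.94498], dtype=float32)) +x edge
(np.float32(0.02175017), array([ 418.1276 , -271.74448], dtype=float32)) +y edge
(np.float32(-1.5289649), array([ 456.26376, -329.35443], dtype=float32)) top +x edge
(np.float32(0.01341998), array([ 412.22165, -274.0487 ], dtype=float32)) top +y edge
```

>>> move_arm(
  deltas=[
    [[-1, 0.23, -0.15, 0, 0, -0.002, -0.1], [-1, 0.23, -0.15, 0, 0, -0.002, -0.138], [-1, 0.23, -0.15, 0, 0, -0.002, -0.138], [-1, 0.23, -0.15, -3, 0, -0.002, -0.138], [-1, 0.23, -0.15, -5, 0, -0.002, -0.138], [-1, 0.23, -0.15, -5, 0, -0.002, -0.138]],
  ],
)

```text
time_s: 16.58
eef_pos: [409.0, -340.1, 92.9]
tcp_rot: [-3.135, -0.008, 1.606]
contact_force: [-0.7, -0.3, -1.0]
finger_gap: 0.999
```

```bash
python3 - <<'E'
from h import *
go([411.7,-342.8,16],0.025+np.pi/2)
im,d=snap('scene','s11')
cv2.imwrite('pics/s11c.png',cv2.resize(im[80:240,190:350,::-1],None,fx=3.7,fy=3.7,interpolation=cv2.INTER_CUBIC))
E
```

```text
d cm [ 0.27 -0.27 -7.69] rot [-0.0073 -0.0064 -0.0099] q [-0.82  0.3   1.76  0.    1.09 -0.86]
```

View pics/s11c.png

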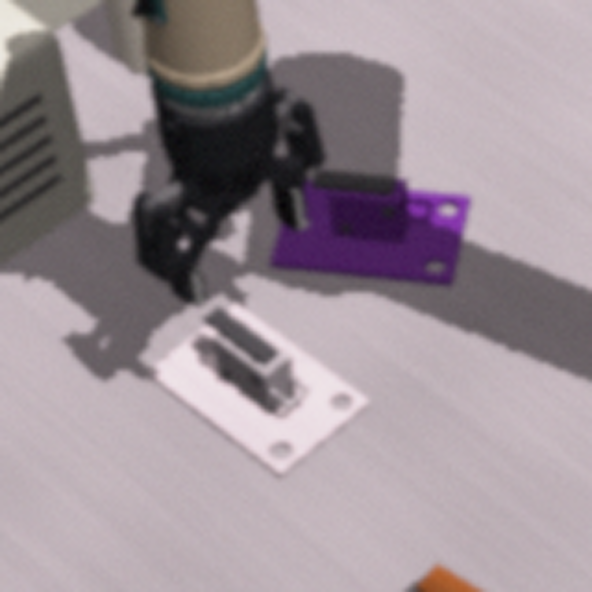

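The jaws lie across the 26 mm side and are centred on the latch. Descend and settle.

>>> move_arm(
  deltas=[
    [[-1, 0.2, -0.2, -2, -0.006, -0.006, -0.01], [-1, 0.2, -0.2, -4, -0.006, -0.006, -0.01], [-1, 0.2, -0.2, -6, -0.006, -0.006, -0.01], [-1, 0.2, -0.2, -7, -0.006, -0.006, -0.01], [-1, 0.2, -0.2, -7.6, -0.006, -0.006, -0.01], [-1, 0.2, -0.2, -7.6, -0.006, -0.006, -0.01], [-1, 0.2, -0.2, -7.6, -0.006, -0.006, -0.01]],
  ],
)

```text
time_s: 17.22
eef_pos: [412.7, -343.8, 19.7]
tcp_rot: [3.139, 0.002, 1.596]
contact_force: [-0.1, 0.0, -0.3]
finger_gap: 0.999
```

```bash
python3 - <<'E'
from h import *
go([411.7,-342.8,16],0.025+np.pi/2)
im,d=snap('scene','s12')
cv2.imwrite('pics/s12c.png',cv2.resize(im[80:240,190:350,::-1],None,fx=3.7,fy=3.7,interpolation=cv2.INTER_CUBIC))
E
```

```text
d cm [-0.1   0.1  -0.37] rot [0.0022 0.0028 0.0002] q [-0.82  0.39  1.85  0.    0.9  -0.85]
```

View pics/s12c.png

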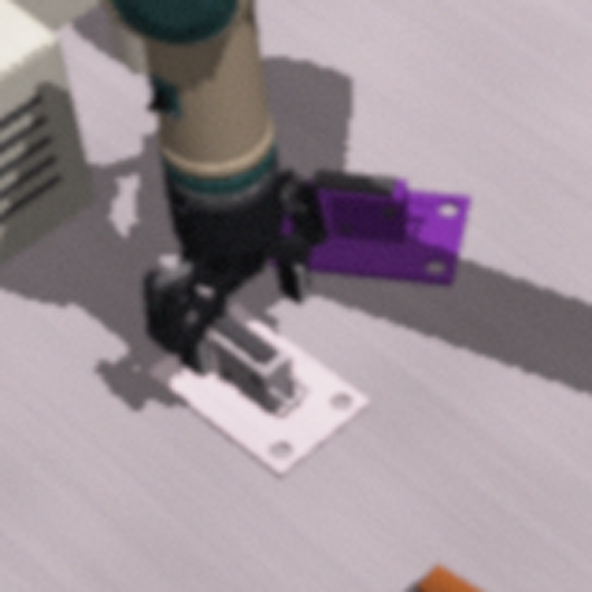

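The fingers look too far toward the plate's -y end. I compare with where the TCP should project.

```bash
python3 - <<'E'
from h import *
im=np.load('pics/s12.npz')['im'][:,:,::-1]
A=[412.7,-343.8,19.7]
big=cv2.resize(im[130:230,210:310],None,fx=6,fy=6,interpolation=cv2.INTER_CUBIC)
def mk(p,c):
    u,v=(proj('scene',p)[0]-[210,130])*6+2.5; cv2.circle(big,(int(u),int(v)),5,c,1)
mk(A,(0,0,255))
for sx in(-42,42):
    mk([A[0]+sx,A[1],33],(0,255,0)); mk([A[0]+sx,A[1],20],(255,255,0))
mk([411.7,-342.8,5],(255,0,0));mk([411.7,-342.8,50],(255,0,255))
cv2.imwrite('pics/s12m.png',big)
im,d=snap('top','t12')
big=cv2.resize(im[220:340,370:500,::-1],None,fx=5,fy=5,interpolation=cv2.INTER_CUBIC)
def mk(p,c):
    u,v=(proj('top',p)[0]-[370,220])*5+2; cv2.circle(big,(int(u),int(v)),5,c,1)
mk([411.7,-342.8,50],(255,0,255))
for sx in(-42,42): mk([A[0]+sx,A[1],33],(0,255,0))
cv2.imwrite('pics/t12m.png',big)
E
```

```text
(no output)
```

View pics/s12m.png

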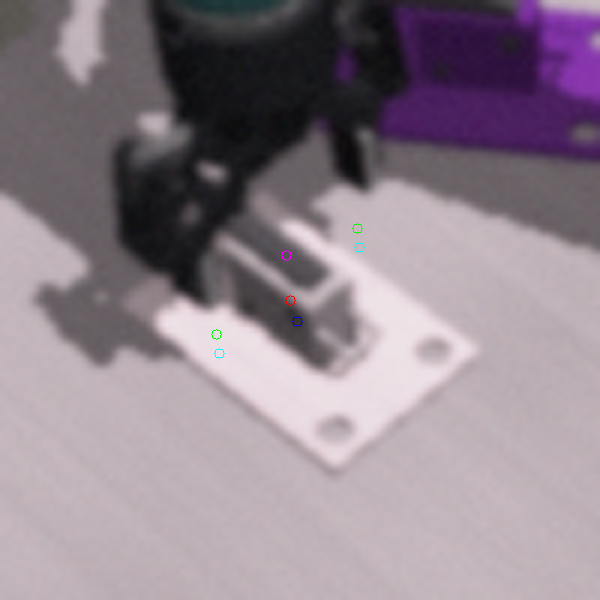

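View pics/t12m.png

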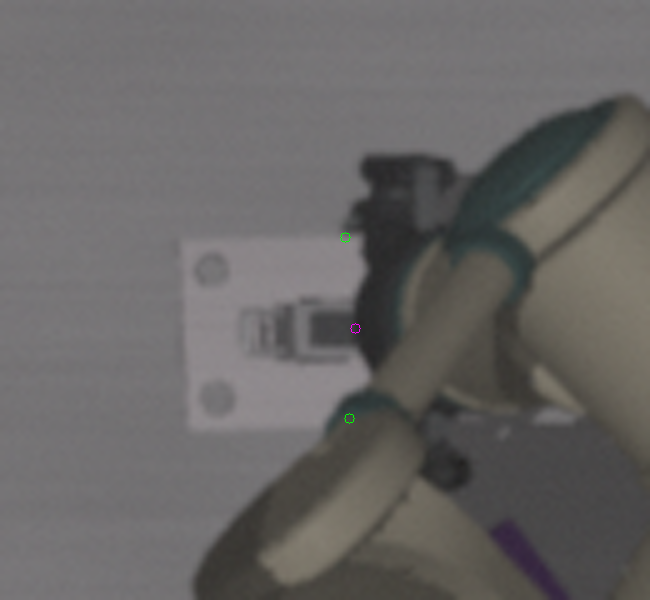

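The tips appear straight above their expected spots, by about 44 px at 6x, or about 30 mm. That fits the first grasp too, where the fingers shut on top of the 56 mm lever at a reading of z=27. I check with depth.

```bash
python3 - <<'E'
from h import *
for f,A in(('s12',[412.7,-343.8,19.7]),('s7',[410,-333.5,178.5]),('s1',[461.2,289.2,200.4])):
    z=np.load(f'pics/{f}.npz');P=cloud('scene',z['d']);g=z['im'].max(2)
    d=P-np.array(A)
    m=(np.abs(d[...,0])<75)&(np.abs(d[...,1])<75)&(g<75)&(P[...,2]>A[2]-20)&(P[...,2]>25)
    q=P[m]; o=np.argsort(q[:,2])[:25]
    print(f,m.sum(),'lowest z',np.percentile(q[:,2],[0,1,3,6]).round(1)); print(q[o][::5].round())
    v,u=np.nonzero(m); print(np.c_[u,v][o][::5].tolist())
E
```

```text
s12 2425 lowest z [ 25.1  34.3  80.5 106.9]
[[ 425. -353.   25.]
 [ 426. -328.   26.]
 [ 426. -355.   29.]
 [ 426. -359.   30.]
 [ 425. -339.   33.]]
[[252, 179], [258, 184], [251, 178], [250, 177], [255, 180]]
s7 2900 lowest z [218.8 230.  241.7 263.1]
[[ 415. -379.  219.]
 [ 406. -380.  222.]
 [ 421. -377.  225.]
 [ 405. -377.  227.]
 [ 414. -288.  228.]]
[[239, 119], [241, 116], [237, 119], [242, 115], [264, 135]]
s1 2588 lowest z [244.  254.1 266.2 292.2]
[[446. 251. 244.]
 [442. 253. 246.]
 [439. 255. 247.]
 [445. 252. 250.]
 [447. 251. 252.]]
[[440, 278], [442, 277], [444, 276], [441, 276], [440, 276]]
```

```bash
python3 - <<'E'
from h import *
for f,A in(('s9',[417,-337.5,128.]),('s10',[409.4,-341.3,147.]),('s6',[468.8,291.5,217]),('s11',[410,-341.5,92.5])):
    z=np.load(f'pics/{f}.npz');P=cloud('scene',z['d']);g=z['im'].max(2)
    d=P-np.array(A)
    m=(np.abs(d[...,0])<70)&(np.abs(d[...,1])<70)&(g<75)&(P[...,2]>A[2]-30)
    q=P[m]; o=np.argsort(q[:,2]); print(f,'rel z',(q[o[[0,5,10,20,40]],2]-A[2]).round(1),(q[o[:60]].mean(0)-A).round(1))
E
```

```text
s9 rel z [33.6 39.7 41.5 45.9 53.1] [ 6.1  8.  49.2]
s10 rel z [38.8 43.2 46.7 50.6 55.7] [-3.7  0.  52.4]
s6 rel z [41.5 45.3 47.1 51.1 56.6] [ -5.  -18.1  53.2]
s11 rel z [40.  46.4 47.7 52.6 58.3] [-7.6  2.4 54.8]
```

All frames agree that the real fingertips sit about 29 mm higher than the reported TCP, and x/y are right. I lower by 33 mm more in small steps, watching the force.

>>> move_arm(
  deltas=[
    [[-1, -0.05, 0.1, -1, 0.002, 0.003, 0], [-1, -0.05, 0.1, -2, 0.002, 0.003, 0], [-1, -0.05, 0.1, -2.6, 0.002, 0.003, 0], [-1, -0.05, 0.1, -3.2, 0.002, 0.003, 0], [-1, -0.05, 0.1, -3.2, 0.002, 0.003, 0]],
  ],
)

```text
time_s: 17.73
eef_pos: [411.5, -342.1, -13.6]
tcp_rot: [-3.14, -0.001, 1.595]
contact_force: [0.4, 0.6, 0.0]
finger_gap: 1.003
```

```bash
python3 - <<'E'
from h import *
go([411.7,-342.8,-13],0.025+np.pi/2)
im,d=snap('scene','s13')
cv2.imwrite('pics/s13c.png',cv2.resize(im[130:230,210:310,::-1],None,fx=6,fy=6,interpolation=cv2.INTER_CUBIC))
E
```

```text
d cm [ 0.02 -0.07  0.06] rot [-0.0014 -0.0017  0.0004] q [-0.82  0.43  1.88 -0.    0.83 -0.85]
```

View pics/s13c.png

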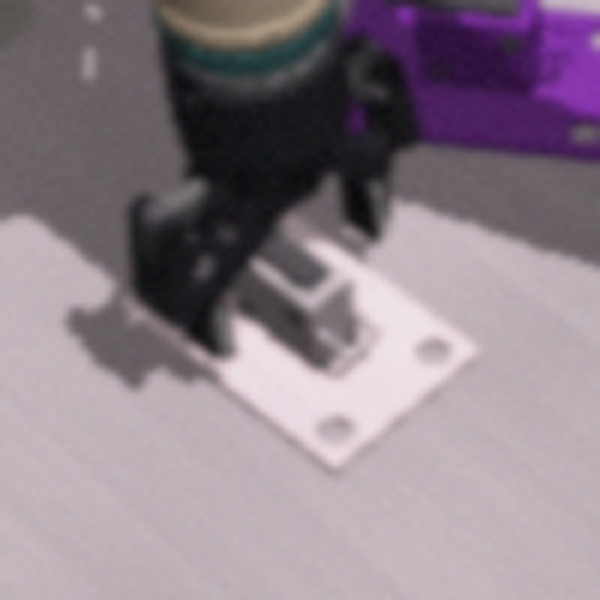

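The tips now sit at (220,350) and (372,240), either side of the housing, with no contact. Close gradually.

>>> move_arm(
  deltas=[
    [[0, 0, 0, 0, 0, 0, 0], [0.2, 0, 0, 0, 0, 0, 0], [0.4, 0, 0, 0, 0, 0, 0], [1, 0, 0, 0, 0, 0, 0], [1, 0, 0, 0, 0, 0, 0], [1, 0, 0, 0, 0, 0, 0], [1, 0, 0, 0, 0, 0, 0], [1, 0, 0, 0, 0, 0, 0], [1, 0, 0, 0, 0, 0, 0]],
  ],
)

```text
time_s: 18.53
eef_pos: [412.2, -342.8, -12.5]
tcp_rot: [-3.141, 0.0, 1.595]
contact_force: [0.3, -0.1, 4.1]
finger_gap: 0.29
```

Gripped at a 25 mm gap. Lift.

>>> move_arm(
  deltas=[
    [[1, 0, 0, 0.5, 0, 0, 0], [1, 0, 0, 1.5, 0, 0, 0], [1, 0, 0, 3, 0, 0, 0], [1, 0, 0, 6, 0, 0, 0], [1, 0, 0, 9, 0, 0, 0], [1, 0, 0, 12, 0, 0, 0], [1, 0, 0, 15, 0, 0, 0], [1, 0, 0, 16, 0, 0, 0], [1, 0, 0, 16, 0, 0, 0], [1, 0, 0, 16, 0, 0, 0]],
  ],
)

```text
time_s: 19.37
eef_pos: [411.7, -342.2, 146.9]
tcp_rot: [-3.141, -0.001, 1.595]
contact_force: [-0.3, 0.4, -2.8]
finger_gap: 0.292
```

```bash
python3 - <<'E'
from h import *
c=np.array([538.1,13.6]);go([*c,148],0.1237+np.pi/2)
im,d=snap('scene','s14')
cv2.imwrite('pics/s14c.png',cv2.resize(im[60:220,180:340,::-1],None,fx=3.7,fy=3.7,interpolation=cv2.INTER_CUBIC))
s=readout.read_state();print(s['wrist_torque'],s['contact_force'],s['finger_gap'])
E
```

```text
d cm [12.64 35.58  0.11] rot [-0.0005 -0.0008  0.0992] q [-0.82  0.26  1.68 -0.    1.21 -0.85]
[0.02930253 0.00421224 0.04403319] [-0.72430447 -0.13272602 -2.84217685] 0.29607101390517176
```

View pics/s14c.png

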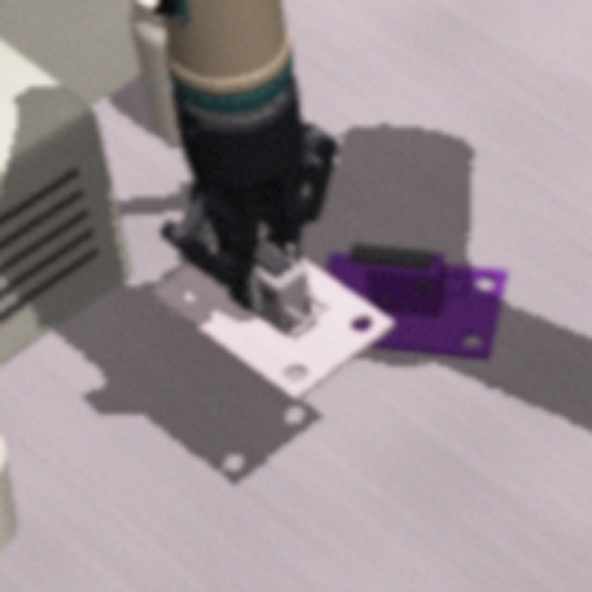

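The plate is lifted level, with the three-hole pattern visible in its shadow and a 2.8 N load. Carry it over the seat at height.

>>> move_arm(
  deltas=[
    [[1, 0.6, 1.6, 0, 0, 0, 0.01], [1, 1.8, 5, 0, 0, 0, 0.02], [1, 3.1, 8.7, 0, 0, 0, 0.03], [1, 4.3, 12.2, 0, 0, 0, 0.04], [1, 5.6, 15.7, 0, 0, 0, 0.05], [1, 6.8, 19.2, 0, 0, 0, 0.06], [1, 8.1, 22.7, 0, 0, 0, 0.07], [1, 9.3, 26.2, 0, 0, 0, 0.08], [1, 10.6, 29.7, 0, 0, 0, 0.09], [1, 11.6, 32.7, 0, 0, 0, 0.099], [1, 12.4, 34.8, 0, 0, 0, 0.099], [1, 12.64, 35.6, 0, 0, 0, 0.099]],
  ],
)

```text
time_s: 20.42
eef_pos: [536.8, 17.8, 143.0]
tcp_rot: [-3.135, -0.005, 1.697]
contact_force: [0.4, -1.0, -2.5]
finger_gap: 0.294
```

>>> move_arm(
  deltas=[
    [[1, 0, 0, 0, 0, 0, 0], [1, 0, 0, 0, 0, 0, 0], [1, 0, 0, 0, 0, 0, 0]],
  ],
)

```text
time_s: 20.67
eef_pos: [535.5, 16.8, 141.7]
tcp_rot: [-3.132, -0.005, 1.697]
contact_force: [-0.2, -0.0, -2.3]
finger_gap: 0.295
```

```bash
python3 - <<'E'
from h import *
c=np.array([538.1,13.6]);go([*c,120],0.1237+np.pi/2)
im,d=snap('scene','s15')
cv2.imwrite('pics/s15c.png',cv2.resize(im[190:350,230:400,::-1],None,fx=4,fy=4,interpolation=cv2.INTER_CUBIC))
im,d=snap('top','t15')
cv2.imwrite('pics/t15c.png',cv2.resize(im[150:290,215:365,::-1],None,fx=4,fy=4,interpolation=cv2.INTER_CUBIC))
E
```

```text
d cm [ 0.26 -0.32 -2.17] rot [-0.0036 -0.0105 -0.0023] q [-0.1   0.27  1.68  0.    1.21 -0.23]
```

View pics/s15c.png

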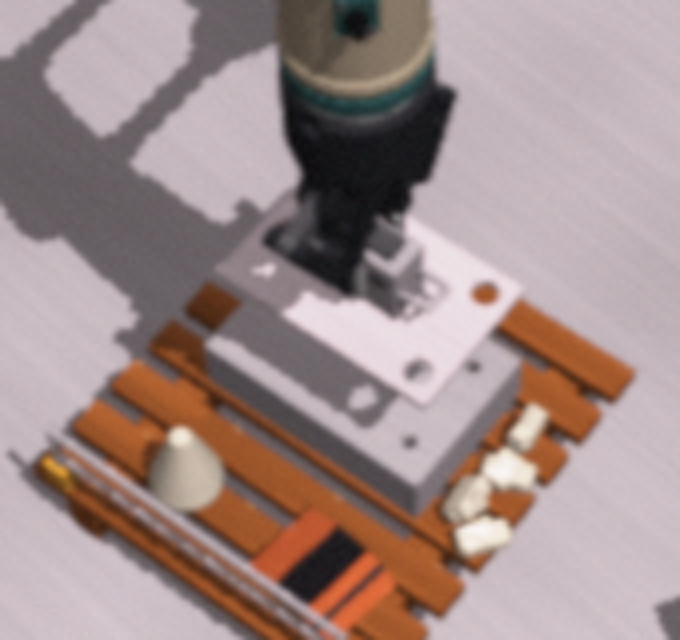

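View pics/t15c.png

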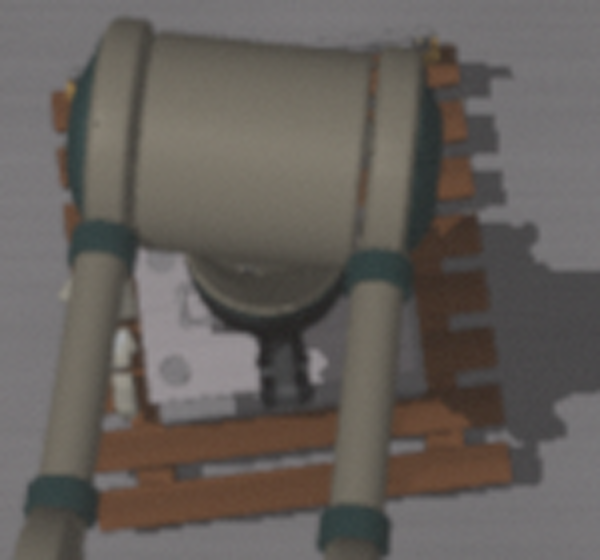

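The plate is held above the seat with its pair of holes toward the seat's pair (s15c (419,370), (485,293)). Correct the level and position, and descend partway.

>>> move_arm(
  deltas=[
    [[1, 0.1, -0.1, -1, -0.002, -0.005, 0], [1, 0.2, -0.25, -2, -0.004, -0.011, -0.002], [1, 0.26, -0.3, -3, -0.004, -0.011, -0.002], [1, 0.26, -0.3, -3.8, -0.004, -0.011, -0.002], [1, 0.26, -0.3, -4.2, -0.004, -0.011, -0.002], [1, 0.26, -0.3, -4.2, -0.004, -0.011, -0.002], [1, 0.26, -0.3, -4.2, -0.004, -0.011, -0.002], [1, 0.26, -0.3, -4.2, -0.004, -0.011, -0.002]],
  ],
)

```text
time_s: 21.43
eef_pos: [539.2, 13.4, 100.9]
tcp_rot: [3.138, 0.001, 1.694]
contact_force: [0.6, -0.4, -2.3]
finger_gap: 0.299
```

```bash
python3 - <<'E'
from h import *
c=np.array([538.1,13.6]);go([*c,82.5],0.1237+np.pi/2)
im,d=snap('scene','s16')
cv2.imwrite('pics/s16c.png',cv2.resize(im[190:350,230:400,::-1],None,fx=4,fy=4,interpolation=cv2.INTER_CUBIC))
P=cloud('scene',d);Z=P[...,2];
im,d=snap('top','t16')
cv2.imwrite('pics/t16c.png',cv2.resize(im[190:270,215:335,::-1],None,fx=6,fy=6,interpolation=cv2.INTER_CUBIC))
s=readout.read_state();print(s['eef_pos'],s['tcp_rot'],s['contact_force'])
E
```

```text
d cm [-0.11  0.02 -1.84] rot [0.0003 0.0034 0.0008] q [-0.1   0.3   1.74  0.    1.1  -0.23]
[539.25038754  13.48041237 101.08227545] [3.13798681e+00 8.11040224e-04 1.69383324e+00] [-0.42524305  0.46638098 -1.82750396]
```

View pics/s16c.png

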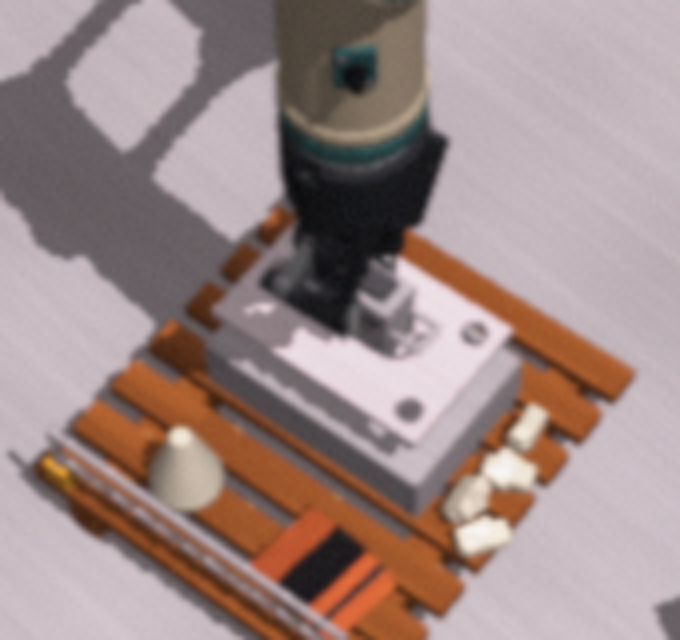

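View pics/t16c.png

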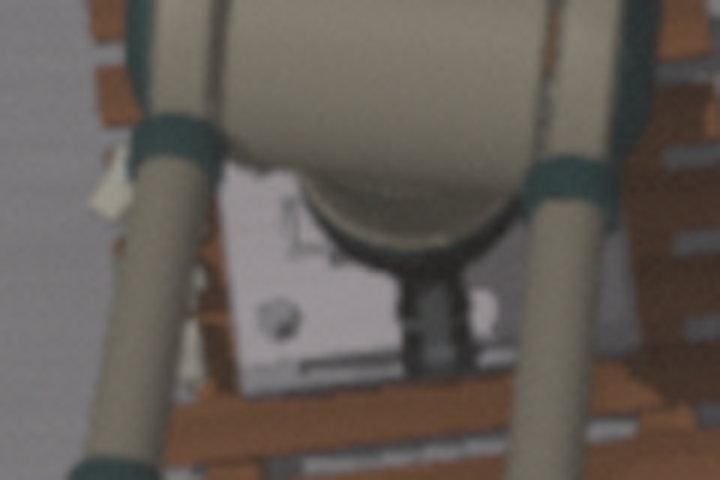

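```bash
cat >> h.py <<'E'
def hole_fill(im,u,v,r=5,k=8):
    g=cv2.cvtColor(im,cv2.COLOR_RGB2GRAY)
    u0,v0=int(round(u))-r,int(round(v))-r
    sub=g[v0:v0+2*r+1,u0:u0+2*r+1].astype(np.float32)
    big=cv2.resize(sub,None,fx=k,fy=k,interpolation=cv2.INTER_CUBIC)
    pl=np.percentile(sub,85); m=(big<pl-0.12*pl).astype(np.uint8)
    cs=cv2.findContours(m,cv2.RETR_EXTERNAL,cv2.CHAIN_APPROX_NONE)[0]
    c=max(cs,key=cv2.contourArea);h=cv2.convexHull(c);M=cv2.moments(h)
    x,y=M['m10']/M['m00'],M['m01']/M['m00']
    e=cv2.fitEllipse(c)
    return (u0+(x+.5)/k-.5,v0+(y+.5)/k-.5),np.array(e[1])/k
E
python3 - <<'E'
from h import *
s=np.load('pics/s16.npz')['im'];t=np.load('pics/t16.npz')['im'];f=lambda x,o,k:o+(x+.5)/k-.5
zu=101+12.5
S=[hole_fill(s,f(a,230,4),f(b,190,4)) for a,b in[(409,410),(474,333)]]
for q,e in S: print(np.round(q,2),e)
p=pix2plane('scene',[q for q,e in S],zu+4);print(p,rigid(H[:2],p[:,:2])[:2],'seat scene [538.8 14.7] .124; hole0 561.7 72.8, hole1 502.2 65.6')
q,e=hole_fill(t,f(279,215,6),f(320,190,6),5);p=pix2plane('top',[q],zu+4);print(q,e,p,'seat top hole1 500.9 63.5')
E
```

```text
[331.82 292.17] [6.87591982 7.91505194]
[348.13 272.97] [6.56256866 7.5236516 ]
[[562.6420349   73.33930805 117.5       ]
 [503.1038623   65.88044154 117.5       ]] (np.float64(0.12462942472213248), array([539.70983585,  15.03646577])) seat scene [538.8 14.7] .124; hole0 561.7 72.8, hole1 502.2 65.6
(261.2757862351869, 242.98312443026435) [7.01964569 7.67601585] [[502.10996471  63.93789119 117.5       ]] seat top hole1 500.9 63.5
```

Both views put the plate only (+1.0, +0.4) mm from the seat pattern, with the yaw matching to 0.001. Next I check height and level from the depth.

```bash
cat >> h.py <<'E'
def plate_plane(f,zn):
    z=np.load(f'pics/{f}.npz');P=cloud('scene',z['d']);a=.1237;R=np.array([[np.cos(a),-np.sin(a)],[np.sin(a),np.cos(a)]])
    q=(P[...,:2]-[538.8,14.5])@R
    m=(np.abs(P[...,2]-zn)<6)&(np.abs(q[...,0])<42)&(np.abs(q[...,1])<67)&~((np.abs(q[...,0])<20)&(q[...,1]<50)&(q[...,1]>-60))
    for hx,hy in H: m&=np.hypot(q[...,0]-hx,q[...,1]-hy)>13
    x=np.c_[q[m],np.ones(m.sum())];z_=P[m][:,2];k=np.ones(len(z_),bool)
    for _ in range(3):
        c=np.linalg.lstsq(x[k],z_[k],rcond=None)[0];k=np.abs(x@c-z_)<2.5
    print('plane n',k.sum(),'slope x,y',c[:2].round(4),'z',c[2].round(2),'span',q[m][k].min(0).round(),q[m][k].max(0).round())
E
python3 - <<'E'
from h import *
plate_plane('s16',118.5)
z=np.load('pics/s5.npz');P=cloud('scene',z['d']);Q=np.linalg.norm(P[...,:2]-[538.8,14.5],axis=2)<35;print('seat z',np.median(P[Q][:,2]))
plate_plane('s5',80)
E
```

```text
plane n 522 slope x,y [ 0.0001 -0.0037] z 117.74 span [-42. -67.] [42. 67.]
seat z 79.31532049345454
plane n 681 slope x,y [-0.0014  0.001 ] z 79.43 span [-42. -67.] [42. 67.]
```

>>> move_arm(
  deltas=[
    [[1, -0.05, -0.02, -0.4, 0.002, 0.001, 0], [1, -0.1, -0.04, -0.8, 0.004, 0.002, 0], [1, -0.1, -0.04, -1.2, 0.004, 0.002, 0], [1, -0.1, -0.04, -1.5, 0.004, 0.002, 0], [1, -0.1, -0.04, -1.75, 0.004, 0.002, 0], [1, -0.1, -0.04, -1.85, 0.004, 0.002, 0], [1, -0.1, -0.04, -1.85, 0.004, 0.002, 0], [1, -0.1, -0.04, -1.85, 0.004, 0.002, 0], [1, -0.1, -0.04, -1.85, 0.004, 0.002, 0]],
  ],
)

```text
time_s: 22.28
eef_pos: [538.4, 13.1, 82.7]
tcp_rot: [3.139, -0.003, 1.694]
contact_force: [-0.5, -0.7, -1.8]
finger_gap: 0.293
```

```bash
cat > meas.py <<'E'
from h import *
import sys
n=sys.argv[1]
im,d=snap('scene','s'+n);t,_=snap('top','t'+n)
cv2.imwrite(f'pics/s{n}c.png',cv2.resize(im[190:350,230:400,::-1],None,fx=4,fy=4,interpolation=cv2.INTER_CUBIC))
cv2.imwrite(f'pics/t{n}c.png',cv2.resize(t[190:270,215:335,::-1],None,fx=6,fy=6,interpolation=cv2.INTER_CUBIC))
s=readout.read_state();print(s['eef_pos'],s['tcp_rot'],s['contact_force'],s['finger_gap'])
zu=s['eef_pos'][2]+12.5
plate_plane('s'+n,zu+5)
g=proj('scene',[[561.7,72.8,zu+4],[502.2,65.6,zu+4]])
S=[hole_fill(im,*a) for a in g];p=pix2plane('scene',[q for q,e in S],zu+4)[:,:2];print(p-[[561.7,72.8],[502.2,65.6]],[e.round(1).tolist() for q,e in S])
q,e=hole_fill(t,*proj('top',[500.9,63.5,zu+4])[0]);print('top',pix2plane('top',[q],zu+4)[0,:2]-[500.9,63.5],e)
E
python3 meas.py 17
```

```text
[538.43237166  13.09559358  82.77410534] [ 3.13904612 -0.00330773  1.69387644] [-0.09704393  0.04682919 -2.19142064] 0.2936976030160624
plane n 508 slope x,y [0.0008 0.0007] z 99.55 span [-41. -67.] [42. 67.]
[[-0.78715274  0.2580411 ]
 [-0.62970823  0.2549759 ]] [[6.2, 7.5], [6.5, 7.1]]
top [0.74164775 0.68820378] [6.89994049 8.02207756]
```

View pics/s17c.png

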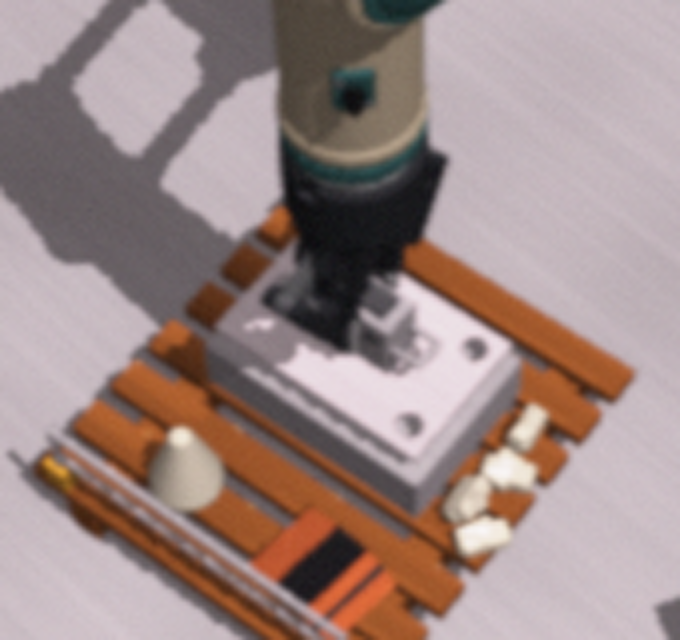

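View pics/t17c.png

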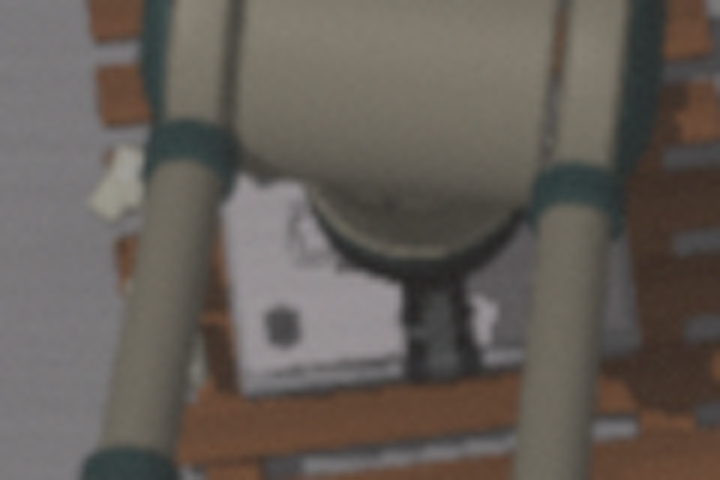

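The plate sits 15.1 mm above the seat, level to 0.001, with holes within about 1 mm in both views: the seat holes show inside the plate holes at s17c (409,424) and (475,348). I check that the bystanders haven't moved and that the arm is still.

```bash
python3 - <<'E'
from h import *
a=np.load('pics/t0.npz')['im'];b=np.load('pics/t17.npz')['im'];a2=np.load('pics/s0.npz')['im'];b2=np.load('pics/s17.npz')['im']
def sh(x,y,r):
    u,v,w,h=r;g=lambda i:cv2.cvtColor(i[v:v+h,u:u+w],cv2.COLOR_RGB2GRAY).astype(np.float32);return np.round(cv2.phaseCorrelate(g(x),g(y)),2).tolist()
for n,r in dict(bottle=(160,150,42,42),weight=(100,165,34,34),beaker=(470,178,45,45),spatula=(365,145,92,40)).items():print(n,sh(a,b,r))
for n,r in dict(bottle=(335,390,42,42),weight=(405,435,34,34),cone=(262,288,28,32),sherd=(290,310,44,42),beaker=(148,170,42,42),spatula=(160,230,62,65),purple=(258,125,62,35)).items():print('s',n,sh(a2,b2,r))
s=readout.read_state();print(s['time_s'],s['dq'].round(4),s['eef_pos'],s['contact_force'])
E
```

```text
Traceback (most recent call last):
ValueError: setting an array element with a sequence. The requested array has an inhomogeneous shape after 1 dimensions. The detected shape was (2,) + inhomogeneous part.
```

```bash
python3 - <<'E'
from h import *
a2=np.load('pics/s0.npz')['im'];b2=np.load('pics/s17.npz')['im']
def sh(x,y,r):
    u,v,w,h=r;g=lambda i:cv2.cvtColor(i[v:v+h,u:u+w],cv2.COLOR_RGB2GRAY).astype(np.float32);q=cv2.phaseCorrelate(g(x),g(y));return np.round(q[0],2).tolist()
for n,r in dict(bottle=(335,390,42,42),weight=(405,435,34,34),cone=(262,288,28,32),sherd=(290,310,44,42),beaker=(148,170,42,42),spatula=(160,230,62,65),purple=(258,125,62,35),scraper=(400,312,75,55)).items():print('s',n,sh(a2,b2,r))
s=readout.read_state();print(s['time_s'],s['dq'].round(4),s['eef_pos'],s['contact_force'])
E
```

```text
s bottle [0.49, 0.52]
s weight [0.01, 0.01]
s cone [0.06, -0.02]
s sherd [0.61, 0.57]
s beaker [0.48, 0.5]
s spatula [-0.03, -0.05]
s purple [8.25, -1.69]
s scraper [-0.29, 1.13]
22.3833 [-0.0011 -0.0023  0.0005  0.0004  0.0017  0.0002] [538.43237166  13.09559358  82.77410534] [-0.09704393  0.04682919 -2.19142064]
```

```bash
python3 - <<'E'
from h import *
for f in('s0','s6','s17'):
    im=np.load(f'pics/{f}.npz')['im'];h=cv2.cvtColor(im,cv2.COLOR_RGB2HSV)
    o=[]
    for (u,v,w,k),c in (((250,120,75,45),(130,155)),((335,388,42,45),(3,14)),((285,308,48,46),(3,14))):
        m=(h[v:v+k,u:u+w,0]>c[0])&(h[v:v+k,u:u+w,0]<c[1])&(h[v:v+k,u:u+w,1]>120);y,x=np.nonzero(m);o.append((m.sum(),round(x.mean()+u,1),round(y.mean()+v,1)))
    print(f,o)
E
```

```text
s0 [(np.int64(1028), np.float64(289.7), np.float64(142.4)), (np.int64(890), np.float64(356.2), np.float64(409.5)), (np.int64(1392), np.float64(310.4), np.float64(330.1))]
s6 [(np.int64(1026), np.float64(289.7), np.float64(142.4)), (np.int64(883), np.float64(356.1), np.float64(409.4)), (np.int64(1391), np.float64(310.4), np.float64(330.1))]
s17 [(np.int64(272), np.float64(272.5), np.float64(140.6)), (np.int64(890), np.float64(356.1), np.float64(409.5)), (np.int64(1381), np.float64(310.4), np.float64(330.1))]
```

View pics/s17.png

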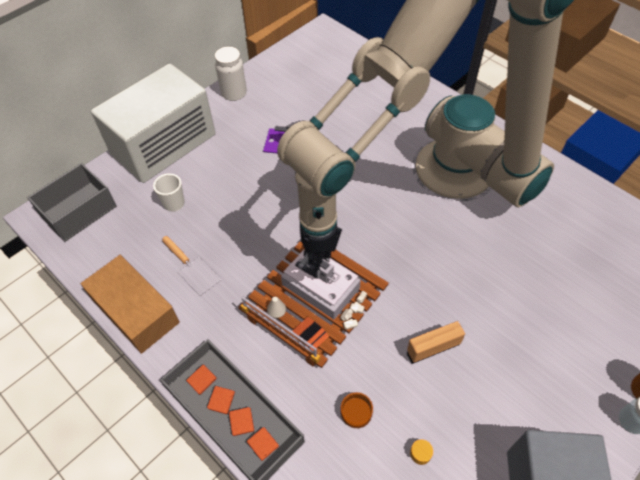

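The arm is only hiding the purple plate (272,140). All bystanders are in place, the scraper is upright at (437,341), and the plate is over the seat at (322,280). Handing in.

```bash
python3 -c "
from plant import arm
print(arm.finish_job())"
```

```text
the job is handed in; nothing more can be done
None
```

The job is handed in at about 22 s. One stroke of the scraper along the seat's +y cleared all four chips onto the slats. The scraper then went back upright on the counter and was released. The latch plate is now held over the seat, pair over pair and single over single.

**Last checks:**
- **Height and level:** the plate's underside is about 15.1 mm above the seat, with a slope of 0.001 or less. It hangs free, with only about its own weight on the wrist.
- **Hole alignment:** the pair agrees to about 1 mm in the scene view, and the top view confirms the one of the pair it can see. The two views disagree slightly, by about ±0.7 mm in x, against 4 mm of room. The single hole was hidden by the gripper, so its fit follows from the plate's measured position and turn.
- **Everything else:** the bystanders show no movement in the scene view. The arm hides the purple plate in the last picture. It was unmoved when last fully measured, before I went to the latch plate, and I never touched it.

**What went wrong:** my first grasp of the plate missed. The jaws were turned 90° wrong, and the real fingertips sit about 29 mm higher than the reported TCP. The fingers shut on top of the lever, with about 47 N on the wrist, and slid the plate about 9 mm. That is above the 40 N figure, but I believe the fingers made the contact, not the gripper's body. I then remeasured the plate and regripped it properly.

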